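# Refill the shelf dispenser and zero its counter

### The arm

A 6-joint arm with a two-finger parallel gripper is mounted at the origin on the work surface. World frame = base frame: x ahead of the robot, y to its left, z up, the work surface at z = 0. Lengths are in m, angles in rad, forces in N, time in s.
With the tool pointing down it reaches from about 0.35 to 0.95 m from the base axis. Payload 17.4 kg.
Tool frame: the origin (TCP) lies between the finger pads; the fingertips stand 14 mm ahead of it and the grasp point (between the pads) lies 5 mm behind it; y points along the fingers, x is the direction in which the jaws open and shut, and the axes are right-handed (so a half turn about y gives the same grasp; the last joint's range is limited). The gripper opens to 93 mm and grips with 3 to 60 N. Pads are 15 mm wide; open, the fingers measure 128 mm over their backs; the gripper's body (75 mm by 188 mm) begins 65 mm behind the grasp point.
Start: joints at [1.193, 0.116, 1.442, -0, 1.584, -0.038], TCP at [0.225, 0.636, 0.233] pointing down, gripper open.
Joint ranges: [-2.83, 2.83], [-0.83, 2.19], [0.07, 2.5], [-1.14, 4.28], [0.01, 3], [-2.97, 2.97]. Speed limits (rad/s): [1.89, 1.89, 2.22, 3.14, 3.14, 3.14].

### API

Orientations are given as a rotation vector (axis times angle).
In Python, from bench import sensors, vision, order, nets gives the robot as it stands. The module is installed in compiled form; this text tells all that it offers.
- The arm moves only by the tool drive_tool, never from a script. Its arguments are lists of equal length, an entry for each row: "slide": the shift along the tool's x, y, z in m, a list of three; "roll": the turn about the tool's y in degrees; "fingers": the closure in counts, from 0 (fully open) to 255 (shut). A call has 1 to 12 rows; each row is the pose to reach, as a shift and turn from the pose measured when the call began, along the tool's axes at that moment; what a row does not reach only later rows make up. A row lasts 1/10 s, in which the tool goes at most 50 mm and 8.59 degrees, less where a joint would pass 70% of its speed; a pose out of reach is approached as far as the arm can. A call with a gripper value outside its range is refused whole. The fingers move at their own pace and stop on an object; "force" is the grip in N (left out, the last holds). Time passes only in rows, so rows that repeat a pose let the fingers close. It gives the time, the measured TCP pose, the force and the opening at its end, in the units of the state.
- sensors.get_state(): the state, without advancing time (a new reading comes with each control period).
- vision.capture(name): name is "scene" or "top"; returns the picture (480x640x3 uint8, blue, green, red); there is no depth.
- vision.camera_info(name): a dict with "camera_matrix" (3x3 intrinsics, pixels), "T" (4x4, takes a point from camera to world coordinates). Camera axes: x right, y down, z forward; pixel columns grow to the right and rows downward; lengths in m; the calibration is good to about 2 mm. A picture is of the moment at which its call begins. camera_info takes no time and is no camera call.
- order.finish_job(): hands the job in, once; it reports no verdict.
Trained networks look in the newest picture that a camera, given by its name, has taken for a name from the list of things; names that differ only in an ending like _2 or _b are one class to them, and where a whole thing is asked for, a point or a joint stands for the part that bears it (a point fixed in the world has none). Each returns a list of dicts, best first, with "score" (0 to 1); they miss things now and then, are a little off and sometimes report something else, mostly with a low value. They report only what shows in the picture. A call takes as long as a camera call.
- nets.regions_of(label, camera): "mask" (480x640 bool, what is visible of it) and "uv" ([column, row] in pixels, amid what is visible of it).
- nets.spot_point(label, camera): "uv" ([column, row] in pixels: a listed point, or the origin of a listed thing).
The state is a dict: "t": time; "joints": joint angles; "dq": joint speeds; "joint_torque": joint torques, N m; "tool_pos": TCP position; "ee_rot": TCP orientation; "wrist_force": force on the tool from outside, world axes, zero at the start; "ft_torque": the same for the moment, N m; "opening": opening from 0.0 (shut) to 1.0 (fully open).
Only numpy, scipy, OpenCV 4.12 (cv2) and the standard library are available. Lean on these libraries where they do the work, as an engineer would, in place of code of your own. Each camera call takes 0.05 s, during which the arm holds its last target.

### The job

Refill the dispenser: set the flat refill cassette down in the steel corner holder, then set the dispenser head squarely on top of it in the same holder, either way round, and let go of it. Then take the head's counter dial by its bar and turn it back anticlockwise, in more than one grip if need be, until the pointer is fully home at its zero stop. Do not drop the parts, and leave the cup, compact and nail clipper where they are.

Things in the scene. Friction and masses are not known exactly. Their poses are not given: they have to be found in the camera images.
- holder_seat (a point): Centre of the floor (26 mm above the work surface, 6 mm above the glass shelf) of the holder: fixed bare steel plate 104 (x) x 74 (y) mm with four corner angles of 3 mm sheet, legs 14 mm, 36 mm tall plus flared lips to 44 mm above the floor. Clear space inside 89 (x) x 59 (y) mm; sides open between the angles, 67 mm on the long sides, 34 mm at the ends. x: long direction, as for both parts.
- cassette: Refill cassette: flat white plastic block, 84 (x) x 54 (y) x 20 (z) mm, about 90 g, plain flat top with a thin grey strip. Origin at the centre of its underside. Grasp it across y (54 mm). Starts flat on the shelf.
- dispenser: Dispenser head: white plastic block 84 (x) x 54 (y) x 34 (z) mm, about 220 g, with a 20 mm wide push tab standing 5 mm out of its front end (-x) and the grey counter dial on its top. Origin at the centre of its underside. Grasp it across y (54 mm). With the dial it is 62 mm tall. Starts upright on the shelf.
- dial (a joint): Counter dial on the head's top, turning about the head's vertical centre line (rad). 0: zero stop, pointer at the head's front end (-x), beside a small steel stop pin. Grows clockwise seen from above (to 3.2); turn it anticlockwise to reset. Starts at 1.8 to 2.7, stays where left. Direction of the bar: the head's yaw minus this angle.
- dial_grip (a point): Point on the dial's axis, 22 mm above the head's top, where to grip the grey bar: 34 mm long (this point's x), 12 mm thick (y), from 3 to 28 mm above the head's top. A low pointer nose sticks out 7 mm further at its pointer end (-x of this point), where a short white line also marks the top.
- cup: Bystander: white ceramic cup, 68 mm across, 75 mm tall. Origin at the centre of its underside.
- compact: Bystander: round red plastic mirror compact, shut, 70 mm across, 15 mm thick. Origin at the centre of its underside.
- clipper: Bystander: steel nail clipper, 56 x 14 x 14 mm, lying flat. Origin at the centre of its underside.
- bamboo_box: Bystander: shut bamboo box fixed on the shelf, 83 (x) x 123 (y) x 57 mm tall. Origin at the centre of its underside.

How it is judged:
By the outcome, as a careful person would: the job done as asked, in the order asked, and still so for the second after the job is handed in, with the robot touching nothing.
It also fails if it takes over 72 s, if anything falls off the work surface, if the arm or the gripper's body presses on something with over 40 N, if the wrist force passes 120 N, or if a joint passes its speed limit or range.

## Working session

There is one attempt and no reset: what is moved stays moved. The work goes in short steps, Python scripts to look and compute and a tool call to move; the robot and the scene stay as the last step left them, time stands still between calls to the robot, and variables do not carry over. Pictures are saved under pics/ and viewed, and the job is handed in when it is done.

Besides the shell and the picture viewer there is one more tool, called after "Call:" by a JSON object that holds its "fn" and its "kwargs". drive_tool: Moves the arm, as the interface text tells. Its arguments: {"type":"object","properties":{"slide":{"type":"array"},"roll":{"type":"array"},"fingers":{"type":"array"},"force":{"type":"number"}},"required":["slide","roll","fingers"]}

```bash
mkdir -p pics; ls; cat > h.py <<'E'
import numpy as np, cv2
from scipy.spatial.transform import Rotation as R
from bench import sensors, vision, order, nets
def info(c):
    i=vision.camera_info(c); return np.array(i["camera_matrix"]),np.array(i["T"])
def ray(c,uv):
    K,T=info(c); d=np.linalg.inv(K)@np.array([uv[0],uv[1],1.0]); return T[:3,3],T[:3,:3]@d
def onz(c,uv,z):
    o,d=ray(c,uv); return o+d*(z-o[2])/d[2]
def proj(c,p):
    K,T=info(c); q=T[:3,:3].T@(np.atleast_2d(p)-T[:3,3]).T; q=K@q; return (q[:2]/q[2]).T
def st():
    s=sensors.get_state(); r=R.from_rotvec(s["ee_rot"]).as_matrix()
    print("t %.2f"%s["t"],"pos",np.round(s["tool_pos"],4),"F",np.round(s["wrist_force"],1),"op %.3f"%s["opening"],"q",np.round(s["joints"],3)); print(np.round(r,3)); return s,r
E
python3 - <<'E'
from h import *
s,r=st()
for c in ["scene","top"]:
    im=vision.capture(c); cv2.imwrite(f"pics/{c}0.png",im)
    K,T=info(c); print(c,np.round(K,1).tolist(),np.round(T,3).tolist())
    for l in ["holder_seat","cassette","dispenser","dial_grip","cup","compact","clipper","bamboo_box"]:
        try:
            o=nets.spot_point(l,c); print(l,[(np.round(x["uv"],1).tolist(),round(x["score"],2)) for x in o[:3]])
        except Exception as e: print(l,e)
print(sensors.get_state()["t"])
E
```

```text
pics
t 0.00 pos [0.2249 0.6362 0.2319] F [ 0.2  0.  -0.5] op 1.002 q [ 1.193  0.116  1.442  0.     1.584 -0.038]
[[ 0.333 -0.    -0.943]
 [ 0.943 -0.001  0.333]
 [-0.001 -1.     0.   ]]
scene [[490.6, 0.0, 327.5], [0.0, 490.6, 241.1], [0.0, 0.0, 1.0]] [[-0.745, 0.48, -0.464, 0.987], [0.667, 0.526, -0.528, 0.422], [-0.009, -0.703, -0.711, 0.658], [0.0, 0.0, 0.0, 1.0]]
holder_seat [([365.3, 237.0], 0.62)]
cassette [([256.7, 177.5], 0.91)]
dispenser [([467.2, 313.1], 0.73)]
dial_grip [([476.7, 292.5], 0.9), ([258.6, 178.6], 0.43)]
cup []
compact [([236.1, 267.0], 0.57)]
clipper [([425.0, 441.7], 0.78)]
bamboo_box [([172.7, 215.2], 0.97)]
top [[464.6, 0.0, 322.0], [0.0, 464.6, 242.9], [0.0, 0.0, 1.0]] [[-0.01, -0.991, 0.13, 0.507], [-1.0, 0.011, 0.007, -0.031], [-0.009, -0.13, -0.991, 0.963], [0.0, 0.0, 0.0, 1.0]]
holder_seat [([311.7, 298.0], 0.57)]
cassette [([452.5, 278.1], 0.6)]
dispenser [([198.6, 303.4], 0.71), ([363.6, 195.1], 0.55), ([255.6, 202.6], 0.39)]
dial_grip [([190.3, 301.1], 0.82)]
cup [([252.1, 200.6], 0.92)]
compact [([359.4, 196.6], 0.98)]
clipper [([159.0, 202.7], 0.62)]
bamboo_box [([455.7, 190.7], 0.61)]
0.9
```

View images.

View pics/scene0.png

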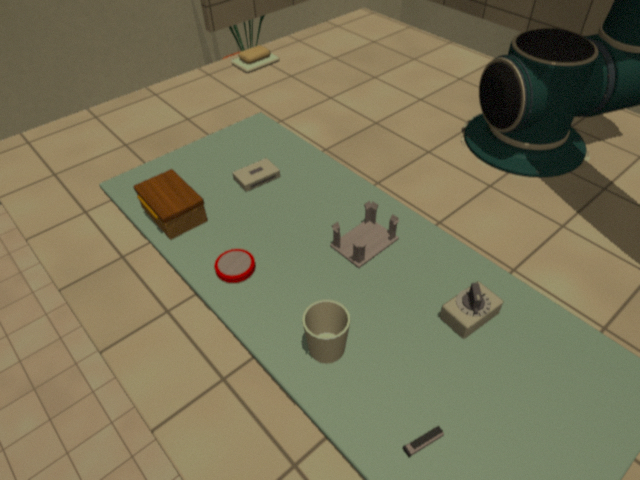

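View pics/top0.png

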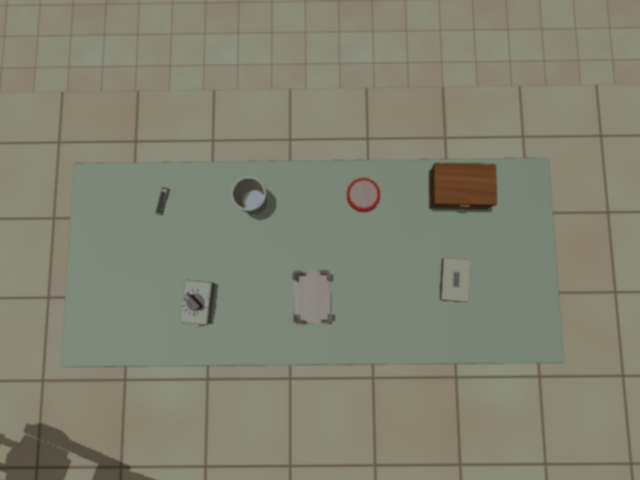

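```bash
python3 - <<'E'
from h import *
ims={c:vision.capture(c) for c in ["scene","top"]}
np.savez("ims.npz",**ims)
M={}
for c in ims:
    for l in ["cassette","dispenser","holder_seat","dial_grip"]:
        try:
            o=nets.regions_of(l,c); print(c,l,[(np.round(x["uv"],1).tolist(),round(x["score"],2),int(x["mask"].sum())) for x in o[:3]])
            if o: M[c+"_"+l]=o[0]["mask"]
        except Exception as e: print(c,l,e)
np.savez("m.npz",**M)
# single-pixel intersections
for l,z,uv in [("cass",0.02,{"scene":(256.7,177.5),"top":(452.5,278.1)}),("disp",0.02,{"scene":(467.2,313.1),"top":(198.6,303.4)}),("grip",0.076,{"scene":(476.7,292.5),"top":(190.3,301.1)}),("seat",0.026,{"scene":(365.3,237),"top":(311.7,298)})]:
    print(l,[np.round(onz(c,uv[c],z),4).tolist() for c in uv])
def crop(c,u,v,h=40,k=9): 
    u=int(u);v=int(v); return cv2.resize(ims[c][v-h//1:v+h,u-h:u+h],(390,290) if 0 else (390,390),interpolation=cv2.INTER_CUBIC)
cv2.imwrite("pics/d1.png",np.hstack([crop("scene",472,308),crop("top",197,303)]))
cv2.imwrite("pics/c1.png",np.hstack([crop("scene",257,176),crop("top",455,280)]))
cv2.imwrite("pics/h1.png",np.hstack([crop("scene",365,237),crop("top",312,297)]))
E
```

```text
scene cassette [([255.9, 172.5], 0.58, 944)]
scene dispenser [([473.5, 308.3], 0.93, 2114), ([324.4, 325.3], 0.27, 2324)]
scene holder_seat [([366.7, 237.7], 0.91, 2305)]
scene dial_grip [([477.0, 295.6], 0.65, 449)]
top cassette [([455.9, 281.3], 0.89, 1275), ([461.2, 188.0], 0.49, 3150)]
top dispenser [([195.1, 303.7], 0.81, 1347)]
top holder_seat [([311.4, 296.3], 0.7, 2022)]
top dial_grip [([191.9, 301.3], 0.85, 217)]
cass [[0.5552, -0.2919, 0.02], [0.5568, -0.2875, 0.02]]
disp [[0.5138, 0.2182, 0.02], [0.5113, 0.2261, 0.02]]
grip [[0.5137, 0.2224, 0.076], [0.5155, 0.2267, 0.076]]
seat [[0.5165, -0.0086, 0.026], [0.5197, -0.0025, 0.026]]
```

View pics/d1.png

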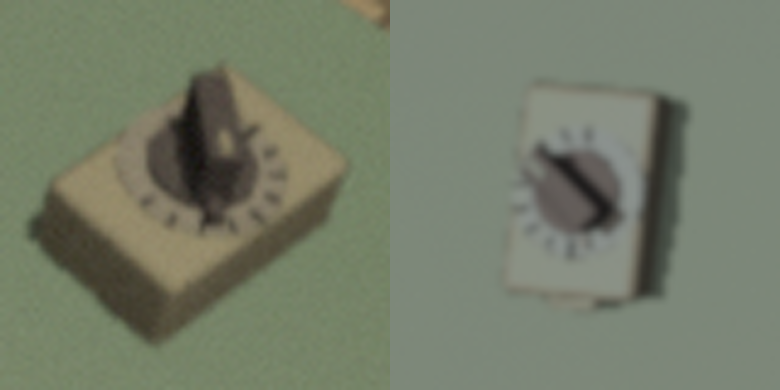

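View pics/c1.png

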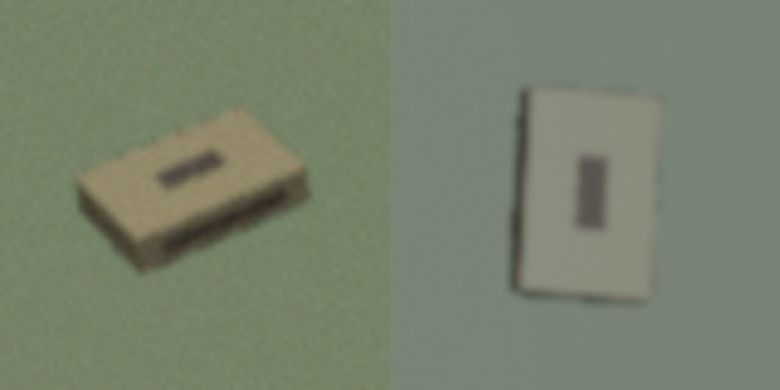

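View pics/h1.png

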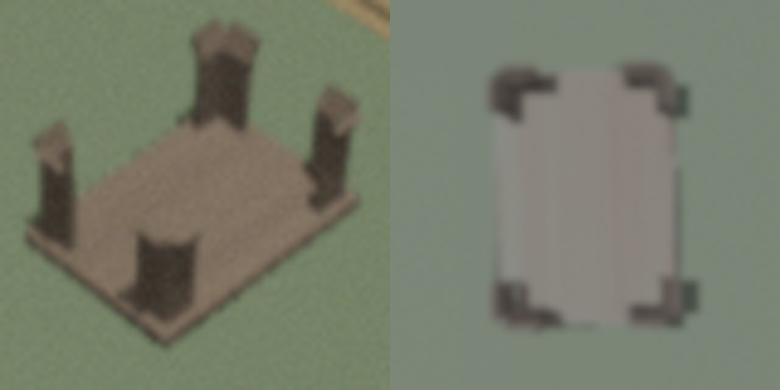

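```bash
cat > fit.py <<'E'
from h import *
from scipy.optimize import minimize
S=8
def box(x0,x1,y0,y1,z0,z1): return np.array([[x,y,z] for x in(x0,x1) for y in(y0,y1) for z in(z0,z1)])
def holder():
    L=[box(-.052,.052,-.037,.037,.020,.026)]
    for sx in(-1,1):
        for sy in(-1,1):
            X=[sx*.0445,sx*.0475];Y=[sy*.0295,sy*.0325]
            L.append(box(X[0],X[1],sy*.0185,Y[1],.026,.062)); L.append(box(sx*.0335,X[1],Y[0],Y[1],.026,.062))
            L.append(box(X[1],X[1]+sx*.003,sy*.0185,Y[1],.062,.07)); L.append(box(sx*.0335,X[1],Y[1],Y[1]+sy*.003,.062,.07))
    return L
def cass(z=.02): return [box(-.042,.042,-.027,.027,z,z+.02)]
def disp(z=.02,dial=1.9):
    L=[box(-.042,.042,-.027,.027,z,z+.034),box(-.047,-.042,-.01,.01,z+.006,z+.03)]
    if dial is not None:
        b=box(-.017,.017,-.006,.006,z+.037,z+.062); c,s=np.cos(-dial),np.sin(-dial)
        b[:,:2]=b[:,:2]@np.array([[c,s],[-s,c]]); L.append(b)
    return L
def rend(c,L,p,u0,v0,w):
    m=np.zeros((w*S,w*S),np.uint8); cc,s=np.cos(p[2]),np.sin(p[2])
    for b in L:
        q=b.copy(); q[:,:2]=b[:,:2]@np.array([[cc,s],[-s,cc]])+p[:2]
        uv=(proj(c,q)-[u0,v0]+.5)*S
        cv2.fillConvexPoly(m,cv2.convexHull(uv.astype(np.float32)).round().astype(np.int32),1)
    return m
def fg(im):
    f=im.astype(np.float32); return f[:,:,2]-f[:,:,1]
def fit(c,im,L,p0,th,w=80,dial=False,mk=disp):
    u,v=proj(c,[p0[0],p0[1],.04])[0]; u0=int(u)-w//2; v0=int(v)-w//2
    d=cv2.GaussianBlur(fg(im),(0,0),.7)[v0:v0+w,u0:u0+w]
    big=cv2.resize(d,(w*S,w*S),interpolation=cv2.INTER_CUBIC)
    t=(big>th)
    n,lab,stt,_=cv2.connectedComponentsWithStats(t.astype(np.uint8)); k=1+np.argmax(stt[1:,4]); t=lab==k
    def cost(p): return np.mean((rend(c,(mk(dial=p[3]) if dial else L),p,u0,v0,w)>0)!=t)*1000
    best=None
    for st_ in ([.006,.006,.1],[.003,-.003,-.06]):
        p=np.array(p0,float); sim=[p]+[p+np.eye(len(p))[i]*(list(st_)+[.2])[i] for i in range(len(p))]
        r=minimize(cost,p,method="Nelder-Mead",options=dict(initial_simplex=np.array(sim),xatol=1e-5,fatol=1e-3,maxiter=300))
        if best is None or r.fun<best.fun: best=r
    m=rend(c,(mk(dial=best.x[3]) if dial else L),best.x,u0,v0,w)
    vis=cv2.resize(im[v0:v0+w,u0:u0+w],(w*S,w*S),interpolation=cv2.INTER_CUBIC)
    cs,_=cv2.findContours(m,cv2.RETR_EXTERNAL,cv2.CHAIN_APPROX_NONE); cv2.drawContours(vis,cs,-1,(0,0,255),1)
    cs,_=cv2.findContours(t.astype(np.uint8),cv2.RETR_EXTERNAL,cv2.CHAIN_APPROX_NONE); cv2.drawContours(vis,cs,-1,(255,0,0),1)
    return best.x,best.fun,cv2.resize(vis,(390,390))
E
cat > f1.py <<'E'
from fit import *
ims=np.load("ims.npz")
for c in ims: 
    d=cv2.GaussianBlur(fg(ims[c]),(0,0),.7)
    for n,p in [("cass",[.556,-.289,.04]),("disp",[.513,.222,.05]),("hold",[.518,-.005,.026])]:
        u,v=proj(c,p)[0].astype(int); print(c,n,d[v,u],d[v+35,u+30],d[v-32,u-30])
for n,L,p0 in [("cass",cass(),[.556,-.289,.02]),("disp",None,[.513,.222,.02,2.36]),("hold",holder(),[.518,-.005,0])]:
    V=[]
    for c in ["scene","top"]:
        x,f,v=fit(c,ims[c],L,p0,{"scene":2 ,"top":-5}[c],dial=(L is None)); print(n,c,np.round(x,4),f); V.append(v)
    cv2.imwrite(f"pics/fit_{n}.png",np.hstack(V))
E
python3 f1.py
```

```text
scene cass 8.528788 -12.549497 -13.003908
scene disp 5.4029346 -13.610782 -13.945793
scene hold 15.875757 -13.742337 -13.263122
top cass 5.076055 -10.842112 -11.422788
top disp 3.9619598 -10.650825 -10.25322
top hold 4.1265388 -10.543013 -10.997887
cass scene [ 0.5531 -0.2937 -0.1163] 24.0185546875
cass top [ 0.5533 -0.2889 -0.0776] 8.94775390625
disp scene [ 5.1280e-01  2.2150e-01 -8.0000e-04  2.5113e+00] 50.3515625
disp top [ 0.5145  0.2231 -0.0965  2.2281] 90.3271484375Traceback (most recent call last):
  File "f1.py", line 10, in <module>
    x,f,v=fit(c,ims[c],L,p0,{"scene":2 ,"top":-5}[c],dial=(L is None)); print(n,c,np.round(x,4),f); V.append(v)
          ~~~^^^^^^^^^^^^^^^^^^^^^^^^^^^^^^^^^^^^^^^^^^^^^^^^^^^^^^^^^
  File "fit.py", line 39, in fit
    r=minimize(cost,p,method="Nelder-Mead",options=dict(initial_simplex=np.array(sim),xatol=1e-5,fatol=1e-3,maxiter=300))
    res = _minimize_neldermead(fun, x0, args, callback, bounds=bounds,
                               **options)
    fxe = func(xe)
    fx = function(np.copy(x), *(wrapper_args + args))
  File "fit.py", line 35, in cost
    def cost(p): return np.mean((rend(c,(mk(dial=p[3]) if dial else L),p,u0,v0,w)>0)!=t)*1000
                                 ~~~~^^^^^^^^^^^^^^^^^^^^^^^^^^^^^^^^^^^^^^^^^^^^
  File "fit.py", line 24, in rend
    uv=(proj(c,q)-[u0,v0]+.5)*S
        ~~~~^^^^^
  File "h.py", line 11, in proj
    K,T=info(c); q=T[:3,:3].T@(np.atleast_2d(p)-T[:3,3]).T; q=K@q; return (q[:2]/q[2]).T
        ~~~~^^^
  File "h.py", line 5, in info
    i=vision.camera_info(c); return np.array(i["camera_matrix"]),np.array(i["T"])
ValueError: time passes only in moves, steps and waits
```

```bash
python3 - <<'E'
s=open('h.py').read()
s=s.replace('''def info(c):
    i=vision.camera_info(c); return np.array(i["camera_matrix"]),np.array(i["T"])''','''_C={}
def info(c):
    if c not in _C:
        i=vision.camera_info(c); _C[c]=(np.array(i["camera_matrix"]),np.array(i["T"]))
    return _C[c]''')
open('h.py','w').write(s)
s=open('fit.py').read()
s=s.replace('return f[:,:,2]-f[:,:,1]','f=cv2.GaussianBlur(f,(0,0),.6); return 100*(f[:,:,2]-f[:,:,1])/(f[:,:,2]+f[:,:,1]+4)').replace('cv2.GaussianBlur(fg(im),(0,0),.7)','fg(im)')
open('fit.py','w').write(s)
s=open('f1.py').read().replace('cv2.GaussianBlur(fg(ims[c]),(0,0),.7)','fg(ims[c])').replace('{"scene":2 ,"top":-5}','{"scene":-1.2 ,"top":-1.8}')
open('f1.py','w').write(s)
E
python3 f1.py
python3 -c "
import cv2,numpy as np
a=[cv2.resize(cv2.imread(f'pics/fit_{n}.png'),(520,260)) for n in ['cass','disp','hold']]
cv2.imwrite('pics/fa.png',cv2.resize(np.vstack(a),(400*1,600)) if 0 else np.vstack([x[:, :] for x in a])[:780])
"
python3 -c "
import cv2,numpy as np
a=[cv2.resize(cv2.imread(f'pics/fit_{n}.png'),(400,200)) for n in ['cass','disp','hold']]
cv2.imwrite('pics/fa.png',np.vstack(a))
"
```

```text
scene cass 4.8766065 -4.8845015 -5.143324
scene disp 10.696413 -5.3390326 -5.5535426
scene hold 6.4484406 -5.423399 -5.321569
top cass 2.8452148 -4.2331233 -4.457916
top disp 3.5354896 -4.069812 -3.86445
top hold 1.4906328 -4.012197 -4.214397
cass scene [ 0.5548 -0.2921 -0.1213] 11.35986328125
cass top [ 0.5535 -0.2884 -0.0882] 12.87353515625
disp scene [ 0.5144  0.2218 -0.0344  2.4996] 33.28857421875
disp top [ 0.5143  0.2235 -0.0869  2.6279] 102.63427734375
hold scene [ 0.5231 -0.0051  0.0169] 9.43115234375
hold top [ 0.5222 -0.0027  0.013 ] 11.650390625
```

View pics/fa.png

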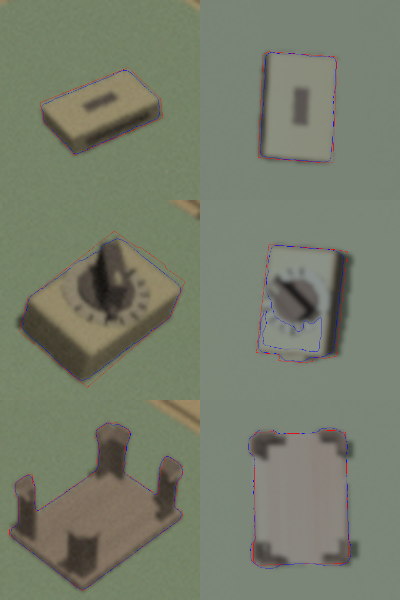

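```bash
python3 - <<'E'
s=open('fit.py').read()
s=s.replace("dial=False,mk=disp):","dial=False,mk=disp,hull=False):\n    H=lambda m: cv2.fillConvexPoly(np.zeros(m.shape,np.uint8),cv2.convexHull(cv2.findNonZero(m.astype(np.uint8))),1)>0 if hull else m>0")
s=s.replace("t=lab==k","t=H(lab==k)").replace("np.mean((rend(c,(mk(dial=p[3]) if dial else L),p,u0,v0,w)>0)!=t)","np.mean(H(rend(c,(mk(dial=p[3]) if dial else L),p,u0,v0,w))!=t)")
open('fit.py','w').write(s)
E
python3 - <<'E'
from fit import *
ims=np.load("ims.npz")
V=[]
for c in ["scene","top"]:
    for dl in (2.36,):
        x,f,v=fit(c,ims[c],disp(dial=dl),[.514,.222,-.06],{"scene":-1.2 ,"top":-2.2}[c],hull=True); print(c,np.round(x,4),f)
    V.append(v)
cv2.imwrite("pics/fd2.png",np.hstack(V))
# dial: overlay bar top for several angles in top view, top crop
d=cv2.resize(ims["top"][273:333,165:225],(600,600),interpolation=cv2.INTER_CUBIC)
cv2.imwrite("pics/dial.png",np.clip(d.astype(float)*1.6-40,0,255).astype(np.uint8))
E
```

```text
scene [ 0.5145  0.2218 -0.0334] 29.9072265625
top [ 0.5147  0.2238 -0.0934] 12.18994140625
```

View pics/fd2.png

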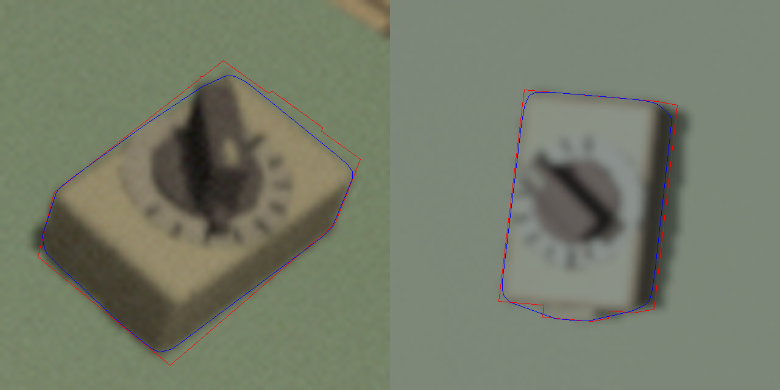

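View pics/dial.png

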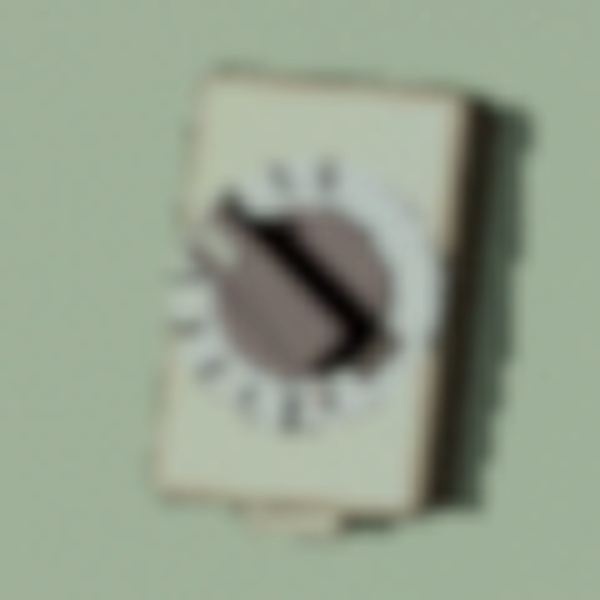

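```bash
cat >> h.py <<'E'
def go(x,y,z,jaw):
    "print slide & roll for target TCP world pos and jaw-x angle (deg)"
    s,r=st(); d=r.T@(np.array([x,y,z])-np.array(s["tool_pos"]))
    a=np.degrees(np.arctan2(r[1,0],r[0,0])); dr=-((jaw-a+180)%360-180)
    tilt=np.degrees(np.arccos(-r[2,1])); q=np.degrees(s["joints"][5]); 
    print("SLIDE",np.round(d,4).tolist(),"ROLL",round(dr,2),"jaw now %.2f tilt %.2f q6 %.1f"%(a,tilt,q))
E
python3 -c "
from h import *
go(.554,-.29,.12,84)"
```

```text
t 1.40 pos [0.225  0.6364 0.2327] F [-0.   0.1 -0.7] op 0.997 q [ 1.193  0.116  1.442 -0.     1.584 -0.038]
[[ 0.333  0.    -0.943]
 [ 0.943  0.     0.333]
 [ 0.    -1.    -0.   ]]
SLIDE [-0.7638, 0.1127, -0.619] ROLL -13.47 jaw now 70.53 tilt 0.00 q6 -2.2
```

Call:
{"fn": "drive_tool", "kwargs": {"slide": [[-0.764,0.03,-0.619],[-0.764,0.03,-0.619],[-0.764,0.03,-0.619],[-0.764,0.03,-0.619],[-0.764,0.03,-0.619],[-0.764,0.03,-0.619],[-0.764,0.03,-0.619],[-0.764,0.03,-0.619],[-0.764,0.03,-0.619],[-0.764,0.03,-0.619],[-0.764,0.03,-0.619],[-0.764,0.03,-0.619]], "roll": [-13.5,-13.5,-13.5,-13.5,-13.5,-13.5,-13.5,-13.5,-13.5,-13.5,-13.5,-13.5], "fingers": [0,0,0,0,0,0,0,0,0,0,0,0], "force": 25}}

```text
t: 2.6
tool_pos: [0.4258, 0.0692, 0.2147]
ee_rot: [-1.257, -1.133, 1.131]
wrist_force: [1.2, 0.3, 0.3]
opening: 1.001
```

```bash
python3 -c "
from h import *
go(.554,-.29,.12,84)"
```

```text
t 2.60 pos [0.4258 0.0692 0.2147] F [1.2 0.3 0.3] op 1.001 q [ 0.102 -0.434  1.957  0.     1.617 -1.365]
[[ 0.104  0.001 -0.995]
 [ 0.995  0.     0.104]
 [ 0.    -1.    -0.001]]
SLIDE [-0.344, 0.0948, -0.1648] ROLL 0.03 jaw now 84.03 tilt 0.07 q6 -78.2
```

Call:
{"fn": "drive_tool", "kwargs": {"slide": [[-0.344,0.07,-0.165],[-0.344,0.07,-0.165],[-0.344,0.07,-0.165],[-0.344,0.07,-0.165],[-0.344,0.095,-0.165],[-0.344,0.095,-0.165],[-0.344,0.095,-0.165],[-0.344,0.095,-0.165],[-0.344,0.095,-0.165],[-0.344,0.095,-0.165],[-0.344,0.095,-0.165],[-0.344,0.095,-0.165]], "roll": [0,0,0,0,0,0,0,0,0,0,0,0], "fingers": [0,0,0,0,0,0,0,0,0,0,0,0]}}

```text
t: 3.8
tool_pos: [0.5544, -0.2892, 0.1208]
ee_rot: [-1.258, -1.135, 1.132]
wrist_force: [-0.1, 0.1, 0.8]
opening: 0.999
```

```bash
python3 - <<'E'
from h import *
go(.554,-.29,.038,84)
ims={c:vision.capture(c) for c in ["scene","top"]}
V=[]
for c in ims:
    im=ims[c].copy()
    u,v=proj(c,[.554,-.29,.04])[0].astype(int)
    u=np.clip(u,65,575);v=np.clip(v,65,415)
    V.append(cv2.resize(im[v-65:v+65,u-65:u+65],(390,390),interpolation=cv2.INTER_CUBIC))
cv2.imwrite("pics/a1.png",np.hstack(V))
E
```

```text
t 3.80 pos [ 0.5544 -0.2892  0.1208] F [-0.1  0.1  0.8] op 0.999 q [-5.220e-01  5.900e-02  1.685e+00  1.000e-03  1.395e+00 -1.990e+00]
[[ 0.103  0.002 -0.995]
 [ 0.995 -0.     0.103]
 [-0.    -1.    -0.003]]
SLIDE [-0.0009, 0.0828, 0.0005] ROLL 0.09 jaw now 84.09 tilt 0.14 q6 -114.0
```

View pics/a1.png

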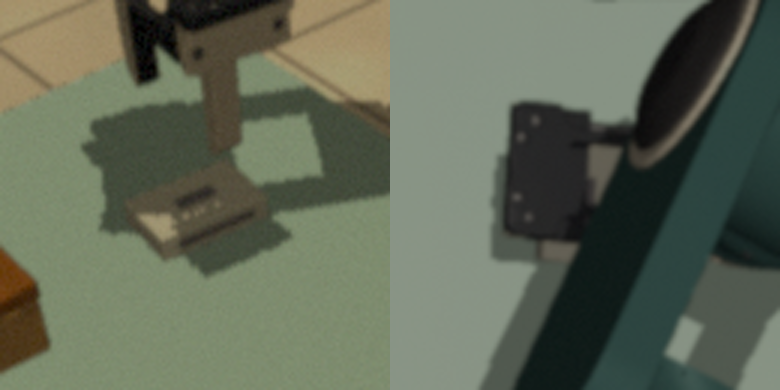

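Call:
{"fn": "drive_tool", "kwargs": {"slide": [[-0.001,0.04,0.0],[-0.001,0.07,0.0],[-0.001,0.082,0.0],[-0.001,0.082,0.0],[-0.001,0.082,0.0],[-0.001,0.082,0.0],[-0.001,0.082,0.0],[-0.001,0.082,0.0],[-0.001,0.082,0.0],[-0.001,0.082,0.0],[-0.001,0.082,0.0],[-0.001,0.082,0.0]], "roll": [0,0,0,0,0,0,0,0,0,0,0,0], "fingers": [0,0,0,0,130,130,130,130,130,130,130,130], "force": 25}}

```text
t: 5.1
tool_pos: [0.5546, -0.2904, 0.039]
ee_rot: [-1.258, -1.135, 1.132]
wrist_force: [-0.4, 0.8, 5.6]
opening: 0.581
```

```bash
python3 - <<'E'
from h import *
go(.554,-.29,.038,84)
im=vision.capture("scene")
cv2.imwrite("pics/a2.png",cv2.resize(im[110:240,190:320],(520,520),interpolation=cv2.INTER_CUBIC))
E
```

```text
t 5.10 pos [ 0.5546 -0.2904  0.039 ] F [-0.4  0.8  5.6] op 0.581 q [-5.230e-01  1.280e-01  1.752e+00  1.000e-03  1.259e+00 -1.991e+00]
[[ 0.103  0.003 -0.995]
 [ 0.995 -0.001  0.103]
 [-0.    -1.    -0.003]]
SLIDE [0.0003, 0.001, 0.0006] ROLL 0.09 jaw now 84.09 tilt 0.15 q6 -114.1
```

View pics/a2.png

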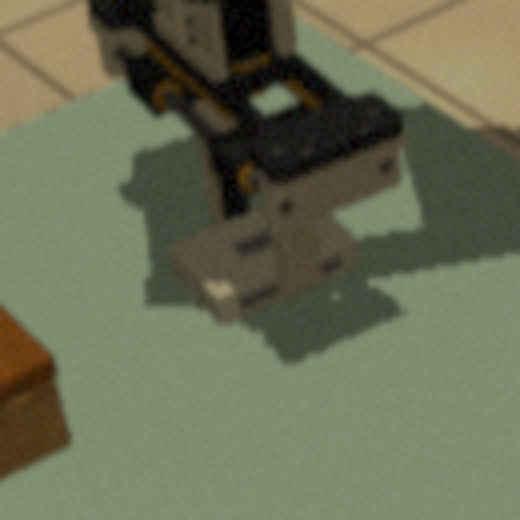

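Call:
{"fn": "drive_tool", "kwargs": {"slide": [[0.0,-0.03,0.0],[0.0,-0.06,0.0],[0.0,-0.095,0.0],[0.05,-0.095,0.002],[0.1,-0.095,0.004],[0.14,-0.095,0.006],[0.19,-0.095,0.007],[0.235,-0.095,0.007],[0.27,-0.095,0.007],[0.282,-0.095,0.007],[0.282,-0.095,0.007],[0.282,-0.095,0.007]], "roll": [0,0,0,0,0,-3,-6.8,-6.8,-6.8,-6.8,-6.8,-6.8], "fingers": [130,130,130,130,130,130,130,130,130,130,130,130]}}

```text
t: 6.35
tool_pos: [0.5763, -0.0098, 0.1337]
ee_rot: [-1.204, -1.222, 1.22]
wrist_force: [-1.3, -0.8, -0.8]
opening: 0.577
```

```bash
python3 - <<'E'
from h import *
go(.523,-.004,.10,90.9)
ims={c:vision.capture(c) for c in ["scene","top"]}
np.savez("ims2.npz",**ims)
V=[]
for c in ims:
    u,v=proj(c,[.523,-.004,.07])[0].astype(int)
    V.append(cv2.resize(ims[c][v-50:v+50,u-50:u+50],(390,390),interpolation=cv2.INTER_CUBIC))
cv2.imwrite("pics/a3.png",np.hstack(V))
E
```

```text
t 6.35 pos [ 0.5763 -0.0098  0.1337] F [-1.3 -0.8 -0.8] op 0.577 q [-6.100e-02 -5.600e-02  1.779e+00 -1.000e-03  1.416e+00 -1.647e+00]
[[-0.016  0.002 -1.   ]
 [ 1.    -0.001 -0.016]
 [-0.001 -1.    -0.002]]
SLIDE [0.0066, 0.0336, 0.0533] ROLL -0.0 jaw now 90.90 tilt 0.14 q6 -94.4
```

View pics/a3.png

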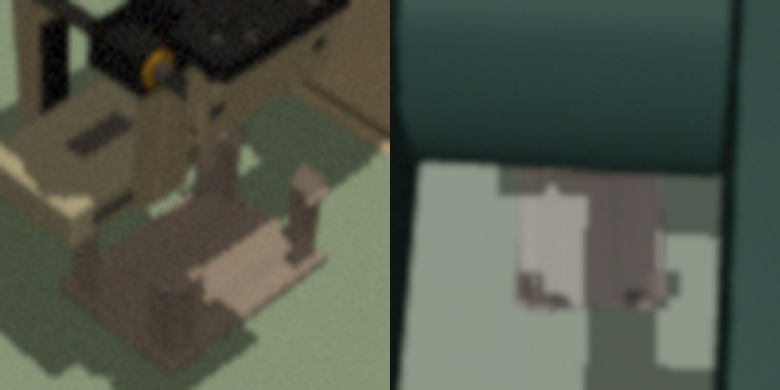

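Call:
{"fn": "drive_tool", "kwargs": {"slide": [[0.007,0.01,0.04],[0.0066,0.014,0.0533],[0.0066,0.014,0.0533],[0.0066,0.014,0.0533],[0.0066,0.014,0.0533]], "roll": [0,0,0,0,0], "fingers": [130,130,130,130,130]}}

```text
t: 6.95
tool_pos: [0.5238, -0.005, 0.1201]
ee_rot: [-1.206, -1.221, 1.218]
wrist_force: [-1.2, 0.1, -0.6]
opening: 0.576
```

```bash
cat > look.py <<'E'
from h import *
import sys
n=sys.argv[1]; w=int(sys.argv[2]) if len(sys.argv)>2 else 50
s,r=st()
V=[]
for c in ["scene","top"]:
    im=vision.capture(c); np.save(f"im_{n}_{c}.npy",im)
    u,v=proj(c,[.523,-.004,.07])[0].astype(int)
    V.append(cv2.resize(im[v-w:v+w,u-w:u+w],(390,390),interpolation=cv2.INTER_CUBIC))
cv2.imwrite(f"pics/{n}.png",np.hstack(V))
E
python3 look.py b1
```

```text
t 6.95 pos [ 0.5238 -0.005   0.1201] F [-1.2  0.1 -0.6] op 0.576 q [-5.800e-02 -1.660e-01  1.903e+00 -1.000e-03  1.402e+00 -1.642e+00]
[[-0.014  0.003 -1.   ]
 [ 1.    -0.001 -0.014]
 [-0.001 -1.    -0.003]]
```

View pics/b1.png

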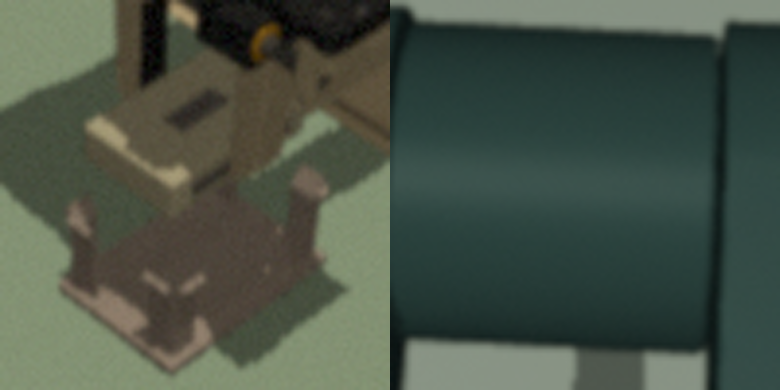

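```bash
cat > ov.py <<'E'
from fit import *
import sys
def wire(vis,c,b,p,u0,v0,k,col):
    cc,s=np.cos(p[2]),np.sin(p[2]); q=b.copy(); q[:,:2]=b[:,:2]@np.array([[cc,s],[-s,cc]])+p[:2]
    uv=(proj(c,q)-[u0,v0]+.5)*k
    for i in range(8):
        for j in range(i):
            if bin(i^j).count("1")==1: cv2.line(vis,tuple(uv[i].round().astype(int).tolist()),tuple(uv[j].round().astype(int).tolist()),col,1)
E
python3 - <<'E'
from ov import *
im=np.load("im_b1_scene.npy"); u0,v0,k=325,165,9
vis=cv2.resize(im[v0:v0+64,u0:u0+80],(80*k,64*k),interpolation=cv2.INTER_CUBIC)
vis=np.clip(vis.astype(float)*1.4,0,255).astype(np.uint8)
wire(vis,"scene",box(-.042,.042,-.027,.027,.101,.121),[.5238,-.005,.015],u0,v0,k,(0,0,255))
h=[.5231,-.0051,.0155]
wire(vis,"scene",box(-.052,.052,-.037,.037,.020,.026),h,u0,v0,k,(255,0,0))
cv2.imwrite("pics/ov1.png",vis)
E
```

```text
(no output)
```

View pics/ov1.png

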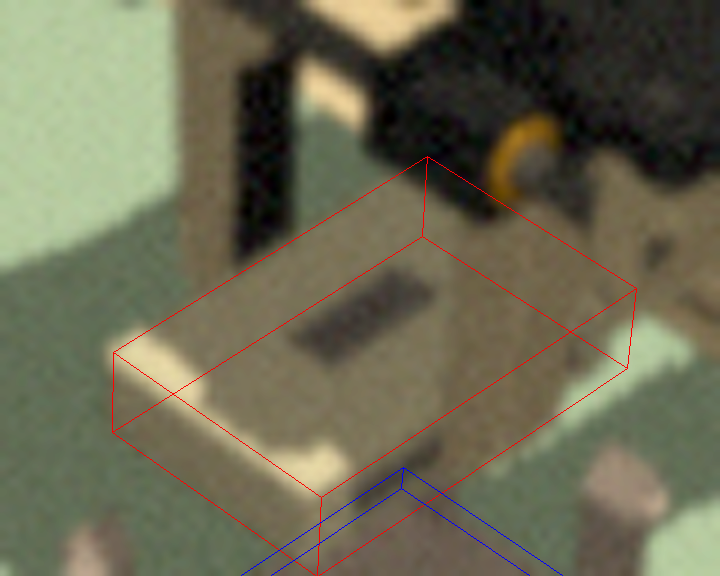

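```bash
python3 - <<'E'
from ov import *
im=np.load("im_b1_scene.npy"); u0,v0,k=330,180,13
def base():
    vis=cv2.resize(im[v0:v0+46,u0:u0+60],(60*k,46*k),interpolation=cv2.INTER_CUBIC)
    return np.clip(vis.astype(float)*1.7,0,255).astype(np.uint8)
cv2.imwrite("pics/ov2a.png",base())
vis=base()
wire(vis,"scene",box(-.042,.042,-.027,.027,.101,.121),[.5234,-.0079,.015],u0,v0,k,(0,0,255))
wire(vis,"scene",box(-.042,.042,-.027,.027,.101,.121),[.5234,-.0079,-.02],u0,v0,k,(255,0,0))
cv2.imwrite("pics/ov2b.png",vis)
E
```

```text
(no output)
```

View pics/ov2a.png

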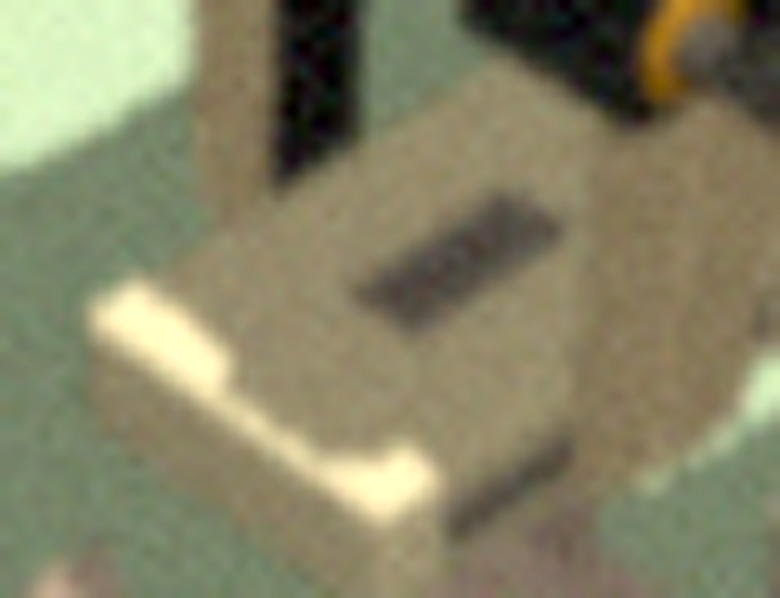

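View pics/ov2b.png

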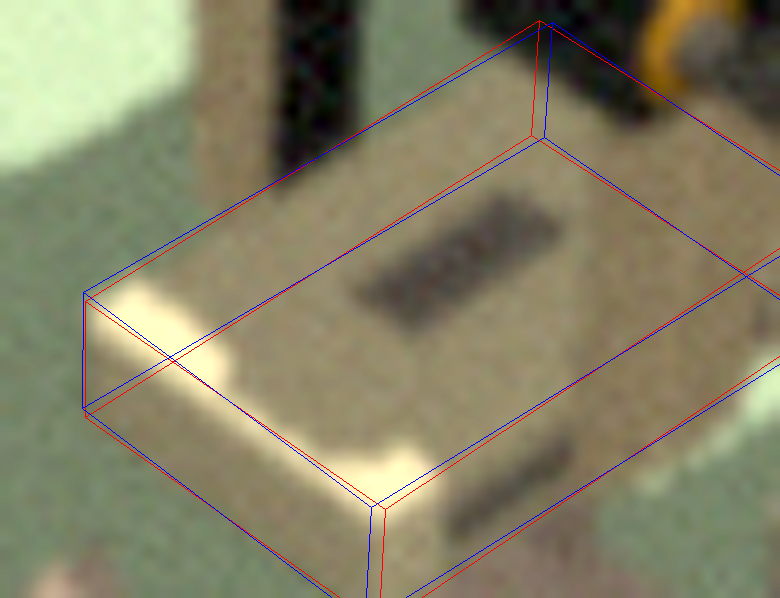

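Call:
{"fn": "drive_tool", "kwargs": {"slide": [[0.002,0.0,0.0008],[0.002,0.01,0.0008],[0.002,0.02,0.0008],[0.002,0.028,0.0008],[0.002,0.034,0.0008],[0.002,0.04,0.0008],[0.002,0.045,0.0008],[0.002,0.045,0.0008]], "roll": [0,0,0,0,0,0,0,0], "fingers": [130,130,130,130,130,130,130,130]}}

```text
t: 7.85
tool_pos: [0.5227, -0.0028, 0.0741]
ee_rot: [-1.204, -1.22, 1.219]
wrist_force: [0.4, 0.0, -0.3]
opening: 0.578
```

```bash
python3 look.py b2 45
```

```text
t 7.85 pos [ 0.5227 -0.0028  0.0741] F [ 0.4  0.  -0.3] op 0.578 q [-5.400e-02 -1.310e-01  1.949e+00 -1.000e-03  1.321e+00 -1.638e+00]
[[-0.014  0.002 -1.   ]
 [ 1.    -0.001 -0.014]
 [-0.001 -1.    -0.002]]
```

View pics/b2.png

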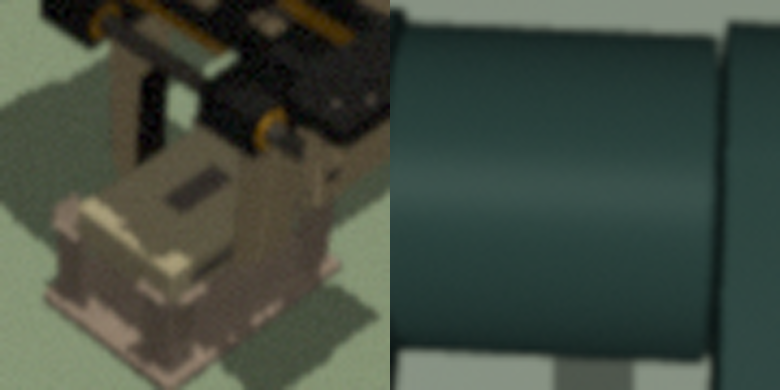

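Call:
{"fn": "drive_tool", "kwargs": {"slide": [[0.0,0.008,0.0],[0.0,0.015,0.0],[0.0,0.021,0.0],[0.0,0.025,0.0],[0.0,0.027,0.0],[0.0,0.028,0.0],[0.0,0.0285,0.0]], "roll": [0,0,0,0,0,0,0], "fingers": [130,130,130,130,130,130,130]}}

```text
t: 8.65
tool_pos: [0.5232, -0.0028, 0.0465]
ee_rot: [-1.205, -1.221, 1.219]
wrist_force: [0.3, -0.7, -0.7]
opening: 0.577
```

```bash
python3 look.py b3 45
```

```text
t 8.65 pos [ 0.5232 -0.0028  0.0465] F [ 0.3 -0.7 -0.7] op 0.577 q [-5.400e-02 -1.030e-01  1.972e+00 -1.000e-03  1.270e+00 -1.638e+00]
[[-0.014  0.003 -1.   ]
 [ 1.    -0.001 -0.014]
 [-0.001 -1.    -0.003]]
```

View pics/b3.png

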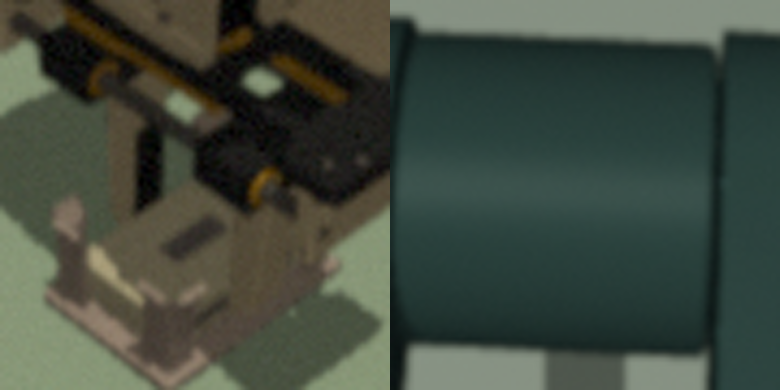

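Call:
{"fn": "drive_tool", "kwargs": {"slide": [[0.0,0.001,0.0],[0.0,0.0018,0.0],[0.0,0.0018,0.0],[0.0,0.0018,0.0]], "roll": [0,0,0,0], "fingers": [130,130,130,130]}}

```text
t: 9.15
tool_pos: [0.5233, -0.0029, 0.045]
ee_rot: [-1.206, -1.222, 1.219]
wrist_force: [0.3, 0.1, 1.7]
opening: 0.581
```

Call:
{"fn": "drive_tool", "kwargs": {"slide": [[0.0,0.0,0.0],[0.0,0.0,0.0],[0.0,0.0,0.0],[0.0,0.0,0.0],[0.0,0.0,0.0],[0.0,0.0,0.0]], "roll": [0,0,0,0,0,0], "fingers": [80,40,0,0,0,0]}}

```text
t: 9.75
tool_pos: [0.5233, -0.0028, 0.045]
ee_rot: [-1.206, -1.222, 1.219]
wrist_force: [-0.6, 0.6, -0.4]
opening: 0.989
```

```bash
python3 look.py b4 45
```

```text
t 9.75 pos [ 0.5233 -0.0028  0.045 ] F [-0.6  0.6 -0.4] op 0.989 q [-5.400e-02 -1.010e-01  1.973e+00 -1.000e-03  1.267e+00 -1.638e+00]
[[-0.014  0.003 -1.   ]
 [ 1.    -0.001 -0.014]
 [-0.001 -1.    -0.003]]
```

View pics/b4.png

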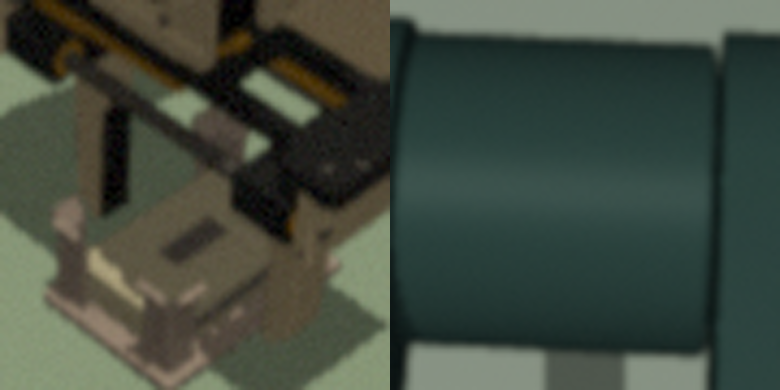

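Call:
{"fn": "drive_tool", "kwargs": {"slide": [[0.0,-0.03,0.0],[0.0,-0.07,0.0],[0.0,-0.11,0.0],[0.04,-0.11,0.0],[0.09,-0.11,0.002],[0.14,-0.11,0.004],[0.19,-0.11,0.0055],[0.2268,-0.11,0.0055],[0.2268,-0.11,0.0055],[0.2268,-0.11,0.0055],[0.2268,-0.11,0.0055]], "roll": [0,0,0,0,0,3,5.7,5.7,5.7,5.7,5.7], "fingers": [0,0,0,0,0,0,0,0,0,0,0]}}

```text
t: 10.95
tool_pos: [0.5143, 0.2232, 0.1548]
ee_rot: [-1.252, -1.148, 1.145]
wrist_force: [-0.7, 0.9, 0.4]
opening: 0.999
```

```bash
python3 - <<'E'
from fit import *
go(.5146,.2239,.044,85.1)
ims={c:vision.capture(c) for c in ["scene","top"]}
V=[]
for c in ims:
    for l in ["dispenser"]:
        pass
    u,v=proj(c,[.518,.11,.04])[0].astype(int); v=min(v,380); u=np.clip(u,100,540)
    V.append(cv2.resize(ims[c][v-95:v+95,u-95:u+95],(390,390),interpolation=cv2.INTER_CUBIC))
cv2.imwrite("pics/d2.png",np.hstack(V))
np.savez("ims3.npz",**ims)
E
```

```text
t 10.95 pos [0.5143 0.2232 0.1548] F [-0.7  0.9  0.4] op 0.999 q [ 0.365 -0.104  1.789 -0.002  1.454 -1.12 ]
[[ 0.086  0.003 -0.996]
 [ 0.996 -0.001  0.086]
 [-0.001 -1.    -0.003]]
SLIDE [0.0008, 0.1108, 0.0002] ROLL -0.02 jaw now 85.08 tilt 0.20 q6 -64.1
```

View pics/d2.png

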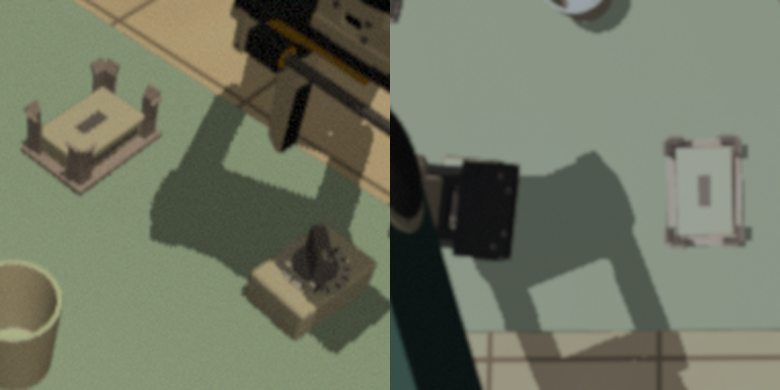

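```bash
python3 - <<'E'
from h import *
a=np.load("ims.npz"); b=np.load("ims3.npz")
def strip(im,c,p,z):
    u,v=proj(c,[*p,z])[0]; u0=int(u)-11;v0=int(v)-11
    g=cv2.cvtColor(im[v0:v0+22,u0:u0+22],cv2.COLOR_BGR2GRAY).astype(float)
    g=cv2.resize(g,(176,176),interpolation=cv2.INTER_CUBIC)
    med=np.percentile(g,75); lo=g.min(); m=(g<(med+lo)/2).astype(np.uint8)
    n,l,s,ce=cv2.connectedComponentsWithStats(m); k=min(range(1,n),key=lambda i:np.hypot(*(ce[i]-88))-(s[i,4]>200)*100)
    uv=(ce[k]+.5)/8-.5+[u0,v0]; (_, _),(w,h),an=cv2.minAreaRect(cv2.findNonZero((l==k).astype(np.uint8)))
    return onz(c,uv,z)[:2],s[k,4]/64,an,w/8,h/8
for c,p in [("scene",(.554,-.292)),("top",(.5535,-.2885))]: print("before",c,strip(a[c],c,p,.04))
for c,p in [("scene",(.523,-.005)),("top",(.523,-.0028))]: print("now",c,strip(b[c],c,p,.046))
E
```

```text
before scene (array([ 0.55591041, -0.29064673]), np.float64(33.140625), 67.21759033203125, 2.9918315410614014, 12.58275032043457)
before top (array([ 0.55364374, -0.28863214]), np.float64(82.53125), 2.573359489440918, 5.897136688232422, 14.803874969482422)
now scene (array([ 0.52439477, -0.00501631]), np.float64(74.53125), 53.32564926147461, 5.846808910369873, 14.637285232543945)
now top (array([ 0.52248761, -0.0032084 ]), np.float64(83.859375), 89.32596588134766, 15.015137672424316, 5.814304351806641)
```

Call:
{"fn": "drive_tool", "kwargs": {"slide": [[0.001,0.03,0.0],[0.001,0.06,0.0],[0.001,0.09,0.0],[0.001,0.11,0.0],[0.001,0.11,0.0],[0.001,0.11,0.0],[0.001,0.11,0.0],[0.001,0.11,0.0],[0.001,0.11,0.0],[0.001,0.11,0.0],[0.001,0.11,0.0],[0.001,0.11,0.0]], "roll": [0,0,0,0,0,0,0,0,0,0,0,0], "fingers": [0,0,0,0,130,130,130,130,130,130,130,130], "force": 30}}

```text
t: 12.25
tool_pos: [0.5152, 0.2239, 0.0456]
ee_rot: [-1.253, -1.148, 1.143]
wrist_force: [-1.6, -1.0, 6.4]
opening: 0.579
```

```bash
python3 - <<'E'
from fit import *
go(.5146,.2239,.044,85.1)
V=[]
for c in ["scene"]:
    im=vision.capture(c)
    u,v=proj(c,[.515,.223,.05])[0].astype(int)
    V.append(cv2.resize(im[v-60:v+60,u-60:u+60],(480,480),interpolation=cv2.INTER_CUBIC))
cv2.imwrite("pics/d3.png",np.hstack(V))
E
```

```text
t 12.25 pos [0.5152 0.2239 0.0456] F [-1.6 -1.   6.4] op 0.579 q [ 0.366 -0.016  1.891 -0.002  1.263 -1.118]
[[ 0.087  0.004 -0.996]
 [ 0.996 -0.001  0.087]
 [-0.    -1.    -0.004]]
SLIDE [-0.0001, 0.0016, 0.0006] ROLL -0.07 jaw now 85.03 tilt 0.25 q6 -64.0
```

View pics/d3.png

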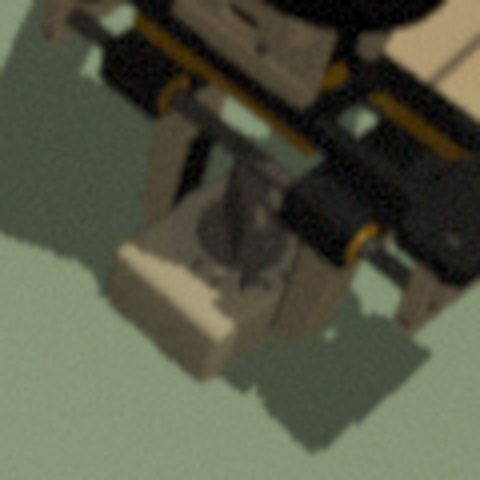

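Call:
{"fn": "drive_tool", "kwargs": {"slide": [[0.0,-0.02,0.0],[0.0,-0.05,0.0],[0.0,-0.09,0.0],[-0.04,-0.09,-0.004],[-0.085,-0.09,-0.01],[-0.13,-0.09,-0.016],[-0.175,-0.09,-0.022],[-0.21,-0.09,-0.026],[-0.2251,-0.09,-0.0277],[-0.2251,-0.09,-0.0277],[-0.2251,-0.09,-0.0277],[-0.2251,-0.09,-0.0277]], "roll": [0,0,0,0,0,-2,-4,-5.9,-5.9,-5.9,-5.9,-5.9], "fingers": [130,130,130,130,130,130,130,130,130,130,130,130]}}

```text
t: 13.5
tool_pos: [0.5229, -0.0016, 0.1357]
ee_rot: [-1.204, -1.225, 1.22]
wrist_force: [-0.1, -0.5, -1.6]
opening: 0.576
```

```bash
python3 look.py e1 50; python3 - <<'E'
from ov import *
im=np.load("im_e1_scene.npy"); u0,v0,k=325,160,10
vis=cv2.resize(im[v0:v0+60,u0:u0+80],(80*k,60*k),interpolation=cv2.INTER_CUBIC)
vis=np.clip(vis.astype(float)*1.5,0,255).astype(np.uint8)
s=sensors.get_state(); p=s["tool_pos"]; z=p[2]-.0256
wire(vis,"scene",box(-.042,.042,-.027,.027,z,z+.034),[p[0]+.0003,p[1]-.0022,.015],u0,v0,k,(0,0,255))
cv2.imwrite("pics/ov3.png",vis)
go(.5232,-.0028,.0716,90.9)
E
```

```text
t 13.50 pos [ 0.5229 -0.0016  0.1357] F [-0.1 -0.5 -1.6] op 0.576 q [-0.052 -0.18   1.888 -0.     1.429 -1.639]
[[-0.017  0.004 -1.   ]
 [ 1.    -0.    -0.017]
 [-0.    -1.    -0.004]]
t 13.60 pos [ 0.5229 -0.0016  0.1357] F [ 0.   0.4 -1.7] op 0.580 q [-0.052 -0.18   1.888 -0.     1.429 -1.64 ]
[[-0.017  0.004 -1.   ]
 [ 1.    -0.001 -0.017]
 [-0.001 -1.    -0.004]]
SLIDE [-0.0011, 0.0641, 0.0] ROLL 0.1 jaw now 91.00 tilt 0.24 q6 -94.0
```

View pics/e1.png

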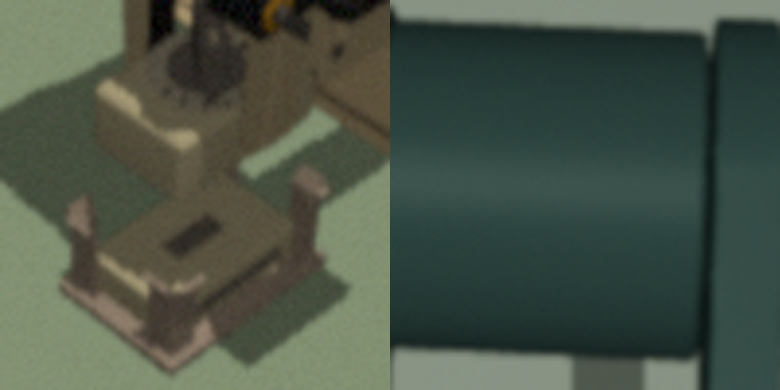

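View pics/ov3.png

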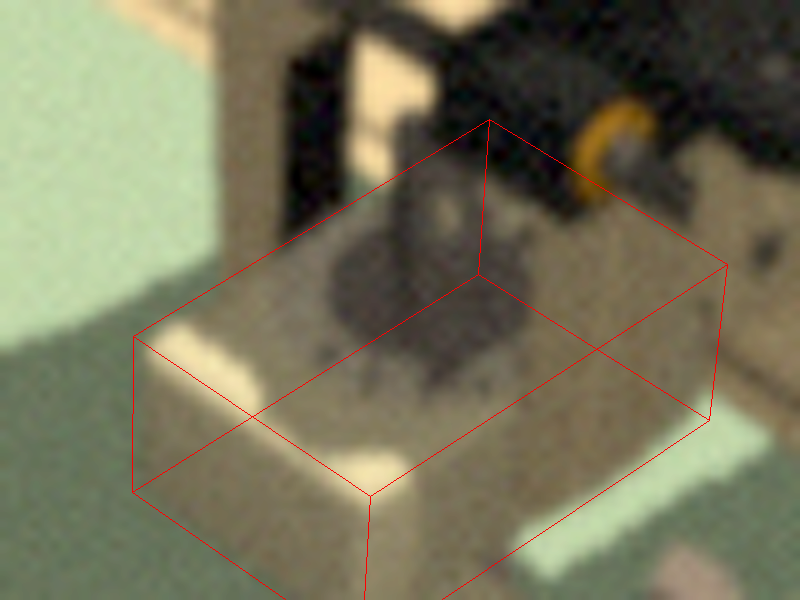

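```bash
python3 - <<'E'
from ov import *
im=np.load("ims.npz")["scene"]; u0,v0,k=436,272,10
V=[]
vis0=cv2.resize(im[v0:v0+70,u0:u0+72],(720,700),interpolation=cv2.INTER_CUBIC)
vis0=np.clip(vis0.astype(float)*1.5,0,255).astype(np.uint8)
for yaw in (-.09,-.035):
    vis=vis0.copy()
    wire(vis,"scene",box(-.042,.042,-.027,.027,.02,.054),[.5147,.2215,yaw],u0,v0,k,(0,0,255)); V.append(cv2.resize(vis,(400,389)))
cv2.imwrite("pics/ov4.png",np.hstack(V))
im=np.load("im_e1_scene.npy"); u0,v0,k=325,160,10
vis0=cv2.resize(im[v0:v0+60,u0:u0+70],(700,600),interpolation=cv2.INTER_CUBIC)
vis0=np.clip(vis0.astype(float)*1.5,0,255).astype(np.uint8)
s=sensors.get_state(); p=s["tool_pos"]; z=p[2]-.0256;V=[]
for yaw in (.015,.09):
    vis=vis0.copy()
    wire(vis,"scene",box(-.042,.042,-.027,.027,z,z+.034),[p[0]+.0003,p[1]-.0022,yaw],u0,v0,k,(0,0,255)); V.append(cv2.resize(vis,(400,343)))
cv2.imwrite("pics/ov5.png",np.hstack(V))
E
```

```text
(no output)
```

View pics/ov4.png

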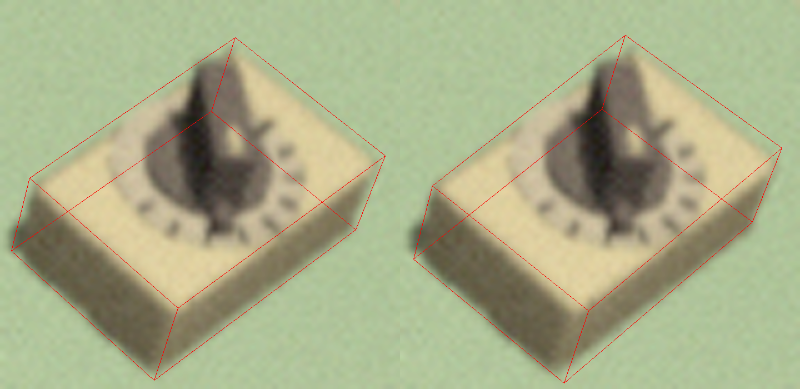

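View pics/ov5.png

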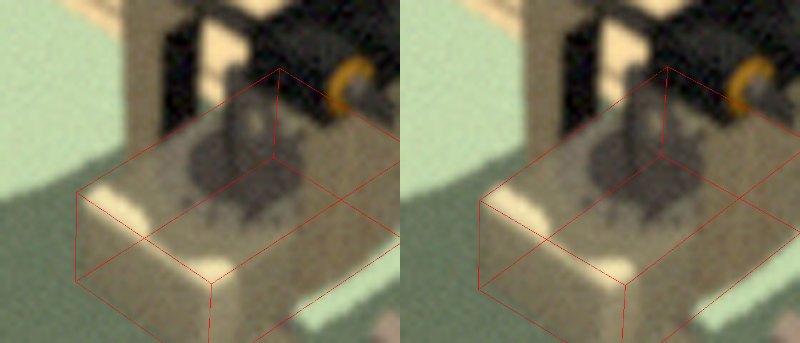

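Call:
{"fn": "drive_tool", "kwargs": {"slide": [[-0.0011,0.01,0.0],[-0.0011,0.02,0.0],[-0.0011,0.03,0.0],[-0.0011,0.038,0.0],[-0.0011,0.044,0.0],[-0.0011,0.049,0.0],[-0.0011,0.053,0.0],[-0.0011,0.053,0.0]], "roll": [0,0,0,0,0,0,0,0], "fingers": [130,130,130,130,130,130,130,130]}}

```text
t: 14.4
tool_pos: [0.523, -0.0028, 0.0823]
ee_rot: [-1.204, -1.224, 1.221]
wrist_force: [0.2, 0.7, -2.4]
opening: 0.577
```

```bash
python3 look.py e2 45; python3 -c "
from h import *
go(.5232,-.0028,.0716,90.9)"
```

```text
t 14.40 pos [ 0.523  -0.0028  0.0823] F [ 0.2  0.7 -2.4] op 0.577 q [-0.054 -0.138  1.942 -0.     1.334 -1.642]
[[-0.017  0.004 -1.   ]
 [ 1.    -0.    -0.017]
 [-0.001 -1.    -0.004]]
t 14.50 pos [ 0.5233 -0.0028  0.0829] F [ 0.4  0.  -1.6] op 0.581 q [-0.054 -0.139  1.941 -0.     1.335 -1.642]
[[-0.017  0.004 -1.   ]
 [ 1.    -0.    -0.017]
 [-0.001 -1.    -0.004]]
SLIDE [-0.0, 0.0113, 0.0001] ROLL 0.1 jaw now 91.00 tilt 0.25 q6 -94.1
```

View pics/e2.png

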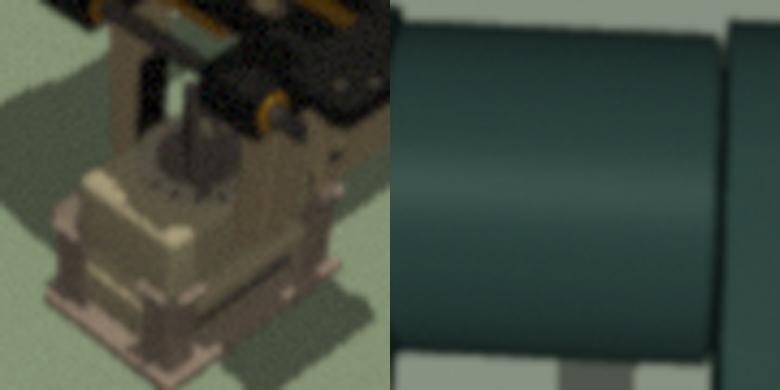

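Clear inside the angles, no contact. I lower the rest of the way.

Call:
{"fn": "drive_tool", "kwargs": {"slide": [[0.0,0.004,0.0],[0.0,0.007,0.0],[0.0,0.009,0.0],[0.0,0.0105,0.0],[0.0,0.0115,0.0],[0.0,0.0115,0.0],[0.0,0.0115,0.0]], "roll": [0,0,0,0,0,0,0], "fingers": [130,130,130,130,130,130,130]}}

```text
t: 15.2
tool_pos: [0.5234, -0.0028, 0.0716]
ee_rot: [-1.205, -1.225, 1.22]
wrist_force: [-0.5, -0.1, 0.8]
opening: 0.578
```

```bash
python3 -c "
from h import *
go(.5232,-.0028,.0716,90.9)"
```

```text
t 15.20 pos [ 0.5234 -0.0028  0.0716] F [-0.5 -0.1  0.8] op 0.578 q [-0.054 -0.129  1.951 -0.     1.314 -1.642]
[[-0.017  0.005 -1.   ]
 [ 1.    -0.001 -0.017]
 [-0.001 -1.    -0.005]]
SLIDE [0.0, 0.0, 0.0002] ROLL 0.1 jaw now 91.00 tilt 0.27 q6 -94.1
```

Call:
{"fn": "drive_tool", "kwargs": {"slide": [[0.0,0.0005,0.0],[0.0,0.0005,0.0],[0.0,0.0005,0.0],[0.0,0.0005,0.0],[0.0,0.0005,0.0],[0.0,0.0005,0.0],[0.0,0.0005,0.0],[0.0,0.0005,0.0]], "roll": [0,0,0,0,0,0,0,0], "fingers": [130,130,80,40,0,0,0,0]}}

```text
t: 16.0
tool_pos: [0.5234, -0.0028, 0.0711]
ee_rot: [-1.205, -1.225, 1.22]
wrist_force: [0.0, 0.1, -0.3]
opening: 0.99
```

Call:
{"fn": "drive_tool", "kwargs": {"slide": [[0.0,-0.02,0.0],[0.0,-0.06,0.0],[0.0,-0.1,0.0],[0.0,-0.12,-0.05],[0.0,-0.12,-0.1],[0.0,-0.12,-0.15],[0.0,-0.12,-0.15],[0.0,-0.12,-0.15]], "roll": [0,0,0,8,16,24,32,40], "fingers": [0,0,0,0,0,0,0,0]}}

```text
t: 16.8
tool_pos: [0.674, -0.0001, 0.19]
ee_rot: [-1.46, -0.692, 0.689]
wrist_force: [-0.1, -0.9, 0.5]
opening: 1.003
```

```bash
python3 look.py g1 45
```

```text
t 16.80 pos [ 6.74e-01 -1.00e-04  1.90e-01] F [-0.1 -0.9  0.5] op 1.003 q [-0.038  0.126  1.499 -0.     1.514 -0.922]
[[ 0.634  0.002 -0.774]
 [ 0.774 -0.     0.634]
 [ 0.001 -1.    -0.002]]
```

View pics/g1.png

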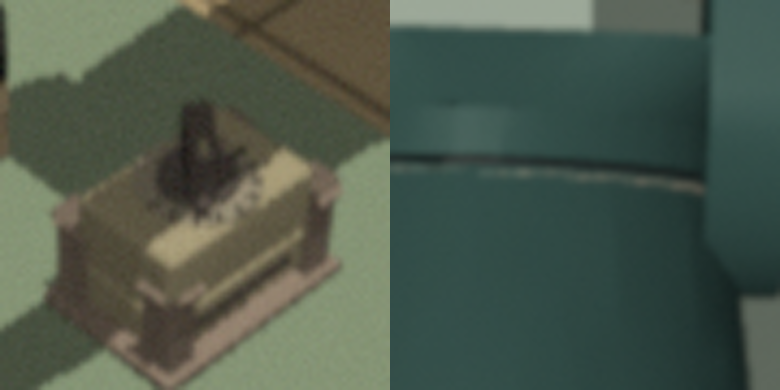

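Call:
{"fn": "drive_tool", "kwargs": {"slide": [[-0.04,0.0,-0.002],[-0.08,0.0,-0.004],[-0.12,0.0,-0.006],[-0.16,0.0,-0.008],[-0.2,0.0,-0.01],[-0.25,0.0,-0.011],[-0.25,0.0,-0.011],[-0.25,0.0,-0.011],[-0.25,0.0,-0.011],[-0.25,0.0,-0.011],[-0.25,0.0,-0.011],[-0.25,0.0,-0.011]], "roll": [8,16,24,32,40,48,56,64,72,80,88,90], "fingers": [80,160,160,160,160,160,160,160,160,160,160,160]}}

```text
t: 18.1
tool_pos: [0.5235, -0.2009, 0.1909]
ee_rot: [-1.503, 0.532, -0.538]
wrist_force: [-0.7, 0.3, -0.4]
opening: 0.377
```

```bash
python3 look.py g2 35; python3 - <<'E'
from h import *
for c in ["scene","top"]:
    for l,z in (("dispenser",.046),("dial_grip",.102)):
        o=nets.spot_point(l,c); print(c,l,[(np.round(x["uv"],1).tolist(),round(x["score"],2),np.round(onz(c,x["uv"],z)[:2],4).tolist()) for x in o[:2]])
E
```

```text
t 18.10 pos [ 0.5235 -0.2009  0.1909] F [-0.7  0.3 -0.4] op 0.377 q [-4.120e-01 -1.220e-01  1.747e+00  1.000e-03  1.513e+00  2.710e-01]
[[ 0.775  0.004  0.632]
 [-0.632 -0.001  0.775]
 [ 0.004 -1.     0.002]]
scene dispenser [([368.4, 232.8], 0.72, [0.5198, 0.0012])]
scene dial_grip [([368.5, 210.9], 0.79, [0.5247, 0.0024])]
top dispenser [([311.9, 297.4], 0.98, [0.5206, -0.0035])]
top dial_grip [([310.5, 295.4], 0.54, [0.5235, -0.0026])]
```

View pics/g2.png

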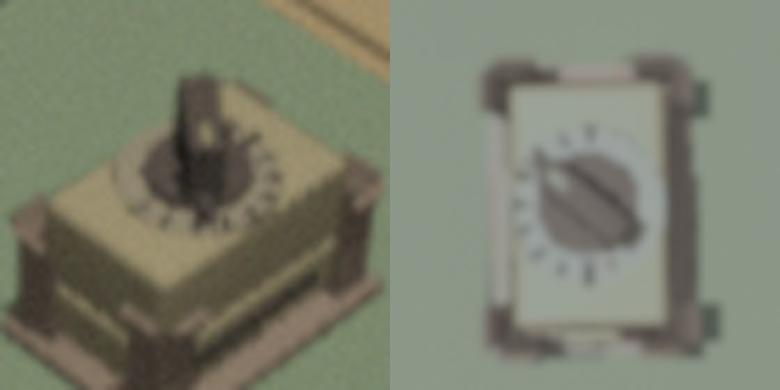

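```bash
python3 - <<'E'
from ov import *
im=np.load("im_g2_top.npy"); u0,v0,k=292,276,20
vis=cv2.resize(im[v0:v0+40,u0:u0+40],(800,800),interpolation=cv2.INTER_CUBIC)[:, :]
vis=np.clip((vis.astype(float)-60)*1.8,0,255).astype(np.uint8)
a=cv2.resize(vis,(395,395)); 
p=[.5225,-.003]
for ang in (51,):
    b=box(-.017,.017,-.006,.006,.083,.108)
    wire(vis,"top",b,[*p,np.radians(ang)],u0,v0,k,(0,0,255))
b=cv2.resize(vis,(395,395))
cv2.imwrite("pics/g3.png",np.hstack([a,b]))
E
```

```text
(no output)
```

View pics/g3.png

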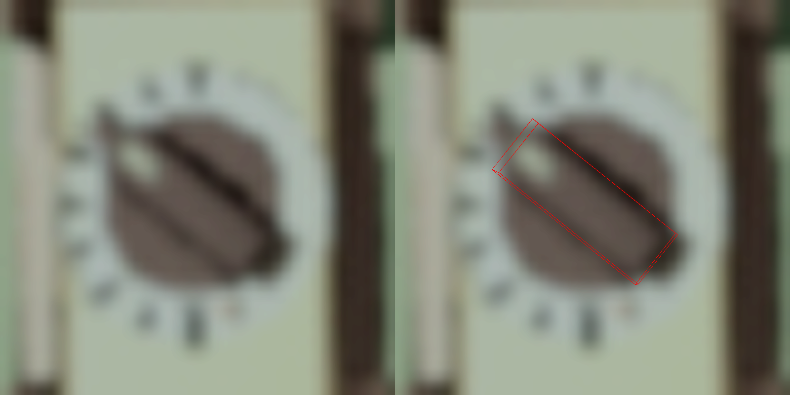

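Call:
{"fn": "drive_tool", "kwargs": {"slide": [[-0.03,0.0,0.035],[-0.06,0.0,0.073],[-0.095,0.02,0.115],[-0.1255,0.04,0.153],[-0.1255,0.05,0.153],[-0.1255,0.05,0.153],[-0.1255,0.05,0.153]], "roll": [0,0,0,0,0,0,0], "fingers": [160,160,160,160,160,160,160]}}

```text
t: 19.1
tool_pos: [0.5228, -0.0037, 0.1411]
ee_rot: [-1.504, 0.529, -0.535]
wrist_force: [0.2, -0.4, -1.1]
opening: 0.371
```

```bash
python3 look.py k1 45; python3 -c "
from h import *
go(.523,-.0028,.099,-39)"
```

```text
t 19.10 pos [ 0.5228 -0.0037  0.1411] F [ 0.2 -0.4 -1.1] op 0.371 q [-5.600e-02 -1.830e-01  1.882e+00 -1.000e-03  1.438e+00  6.240e-01]
[[ 0.778  0.004  0.629]
 [-0.629 -0.001  0.778]
 [ 0.004 -1.     0.002]]
t 19.20 pos [ 0.5231 -0.0043  0.1416] F [0.8 0.1 0.7] op 0.375 q [-5.700e-02 -1.830e-01  1.882e+00 -1.000e-03  1.438e+00  6.250e-01]
[[ 0.777  0.005  0.63 ]
 [-0.63  -0.001  0.777]
 [ 0.004 -1.     0.002]]
SLIDE [-0.0012, 0.0426, 0.001] ROLL -0.05 jaw now -39.05 tilt 0.28 q6 35.8
```

View pics/k1.png

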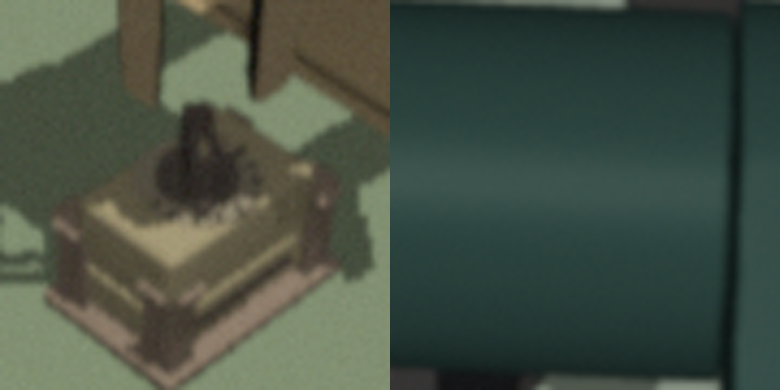

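Call:
{"fn": "drive_tool", "kwargs": {"slide": [[-0.001,0.02,0.001],[-0.001,0.035,0.001],[-0.001,0.0425,0.001],[-0.001,0.0425,0.001],[-0.001,0.0425,0.001],[-0.001,0.0425,0.001],[-0.001,0.0425,0.001],[-0.001,0.0425,0.001],[-0.001,0.0425,0.001],[-0.001,0.0425,0.001]], "roll": [0,0,0,0,0,0,0,0,0,0], "fingers": [160,160,160,160,200,235,235,235,235,235], "force": 15}}

```text
t: 20.2
tool_pos: [0.5234, -0.0029, 0.0996]
ee_rot: [-1.503, 0.529, -0.538]
wrist_force: [0.6, -0.7, 4.2]
opening: 0.128
```

```bash
python3 -c "
from h import *
go(.523,-.0028,.099,90.9)
print(sensors.get_state()['ft_torque'])"
```

```text
t 20.20 pos [ 0.5234 -0.0029  0.0996] F [ 0.6 -0.7  4.2] op 0.128 q [-5.400e-02 -1.540e-01  1.926e+00 -1.000e-03  1.363e+00  6.280e-01]
[[ 0.777  0.006  0.63 ]
 [-0.63  -0.001  0.777]
 [ 0.005 -1.     0.003]]
SLIDE [-0.0004, 0.0005, -0.0001] ROLL -129.95 jaw now -39.05 tilt 0.33 q6 36.0
[-0.12895567  0.04185184  0.01681014]
```

Call:
{"fn": "drive_tool", "kwargs": {"slide": [[0.0,0.0,0.0],[0.0,0.0,0.0],[0.0,0.0,0.0],[0.0,0.0,0.0]], "roll": [-4,-9,-14,-20], "fingers": [235,235,235,235]}}

```text
t: 20.6
tool_pos: [0.5235, -0.0029, 0.0997]
ee_rot: [-1.555, 0.253, -0.263]
wrist_force: [0.5, 1.0, 1.0]
opening: 0.13
```

```bash
python3 look.py k2 45;python3 -c "
from h import *
go(.523,-.0028,.099,90.9)
print(sensors.get_state()['ft_torque'])"
```

```text
t 20.60 pos [ 0.5235 -0.0029  0.0997] F [0.5 1.  1. ] op 0.130 q [-5.400e-02 -1.540e-01  1.926e+00 -1.000e-03  1.363e+00  2.750e-01]
[[ 0.946  0.006  0.323]
 [-0.323 -0.001  0.946]
 [ 0.006 -1.     0.001]]
t 20.70 pos [ 0.5234 -0.0029  0.0997] F [ 0.  -1.1  2.7] op 0.130 q [-5.400e-02 -1.540e-01  1.926e+00 -1.000e-03  1.363e+00  2.770e-01]
[[ 0.946  0.006  0.325]
 [-0.325 -0.001  0.946]
 [ 0.006 -1.     0.001]]
SLIDE [-0.0005, 0.0006, -0.0] ROLL -109.84 jaw now -18.94 tilt 0.34 q6 15.9
[-0.1679826   0.11938539  0.07062172]
```

View pics/k2.png

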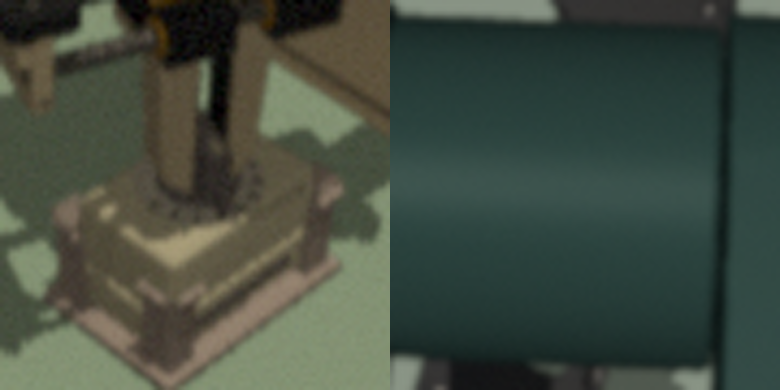

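Call:
{"fn": "drive_tool", "kwargs": {"slide": [[0,0,0],[0,0,0],[0,0,0],[0,0,0],[0,0,0],[0,0,0],[0,0,0],[0,0,0],[0,0,0],[0,0,0],[0,0,0],[0,0,0]], "roll": [-8,-16,-24,-32,-40,-48,-56,-64,-72,-80,-88,-94], "fingers": [235,235,235,235,235,235,235,235,235,235,235,235]}}

```text
t: 21.9
tool_pos: [0.5236, -0.0028, 0.0998]
ee_rot: [-1.325, -1.021, 1.014]
wrist_force: [1.5, 0.6, 2.4]
opening: 0.131
```

```bash
python3 look.py k3 45;python3 -c "
from h import *
go(.523,-.0028,.099,90.9)
print(sensors.get_state()['ft_torque'])"
```

```text
t 21.90 pos [ 0.5236 -0.0028  0.0998] F [1.5 0.6 2.4] op 0.131 q [-0.054 -0.154  1.926 -0.     1.363 -1.366]
[[ 0.256  0.006 -0.967]
 [ 0.967 -0.001  0.256]
 [ 0.001 -1.    -0.006]]
t 22.00 pos [ 0.5235 -0.0029  0.0997] F [0.5 0.3 2.3] op 0.129 q [-5.400e-02 -1.540e-01  1.926e+00 -1.000e-03  1.363e+00 -1.363e+00]
[[ 0.259  0.006 -0.966]
 [ 0.966 -0.001  0.259]
 [ 0.001 -1.    -0.006]]
SLIDE [-0.0, 0.0007, 0.0005] ROLL -15.89 jaw now 75.01 tilt 0.35 q6 -78.1
[-0.06431308 -0.0019636   0.01465772]
```

View pics/k3.png

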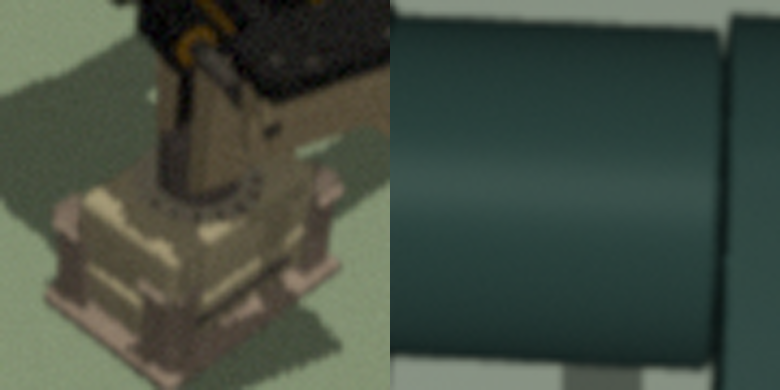

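Call:
{"fn": "drive_tool", "kwargs": {"slide": [[0,0,0],[0,0,0],[0,0,0],[0,0,0],[0,0,0],[0,0,0]], "roll": [-3,-6,-9,-11,-13,-13], "fingers": [235,235,235,235,235,235]}}

```text
t: 22.6
tool_pos: [0.5235, -0.0029, 0.0998]
ee_rot: [-1.233, -1.184, 1.178]
wrist_force: [0.3, 0.1, 2.9]
opening: 0.13
```

```bash
python3 -c "
from h import *
go(.523,-.0028,.099,90.9)
print(sensors.get_state()['ft_torque'])"
```

```text
t 22.60 pos [ 0.5235 -0.0029  0.0998] F [0.3 0.1 2.9] op 0.130 q [-5.400e-02 -1.540e-01  1.926e+00 -1.000e-03  1.363e+00 -1.585e+00]
[[ 0.039  0.006 -0.999]
 [ 0.999 -0.001  0.039]
 [-0.001 -1.    -0.006]]
SLIDE [0.0001, 0.0008, 0.0005] ROLL -3.14 jaw now 87.76 tilt 0.35 q6 -90.8
[0.14278794 0.03586274 0.01037665]
```

Call:
{"fn": "drive_tool", "kwargs": {"slide": [[0,0,0],[0,0,0],[0,0,0],[0,0,0]], "roll": [-1,-2,-3,-3], "fingers": [235,235,235,235]}}

```text
t: 23.0
tool_pos: [0.5235, -0.0029, 0.0998]
ee_rot: [-1.208, -1.223, 1.217]
wrist_force: [0.2, 1.0, 2.3]
opening: 0.126
```

```bash
python3 -c "
from h import *
go(.523,-.0028,.099,90.9)
print(sensors.get_state()['ft_torque'])"
```

```text
t 23.00 pos [ 0.5235 -0.0029  0.0998] F [0.2 1.  2.3] op 0.126 q [-5.400e-02 -1.540e-01  1.926e+00 -1.000e-03  1.364e+00 -1.638e+00]
[[-0.013  0.006 -1.   ]
 [ 1.    -0.001 -0.013]
 [-0.001 -1.    -0.006]]
SLIDE [0.0001, 0.0008, 0.0005] ROLL -0.13 jaw now 90.77 tilt 0.35 q6 -93.9
[0.15820112 0.01517904 0.02946158]
```

Call:
{"fn": "drive_tool", "kwargs": {"slide": [[0,0,0],[0,0,0],[0,0,0]], "roll": [-1,-2,-2], "fingers": [235,235,235]}}

```text
t: 23.3
tool_pos: [0.5234, -0.0028, 0.0997]
ee_rot: [-1.19, -1.249, 1.243]
wrist_force: [0.7, 1.1, 2.3]
opening: 0.128
```

```bash
python3 -c "
from h import *
go(.523,-.0028,.099,90.9)
print(sensors.get_state()['ft_torque'])"
```

```text
t 23.30 pos [ 0.5234 -0.0028  0.0997] F [0.7 1.1 2.3] op 0.128 q [-5.400e-02 -1.540e-01  1.926e+00 -1.000e-03  1.364e+00 -1.674e+00]
[[-0.049  0.006 -0.999]
 [ 0.999 -0.001 -0.049]
 [-0.001 -1.    -0.006]]
SLIDE [0.0, 0.0007, 0.0004] ROLL 1.92 jaw now 92.82 tilt 0.33 q6 -95.9
[ 0.36812309  0.16623189 -0.01211381]
```

Call:
{"fn": "drive_tool", "kwargs": {"slide": [[0,0,0],[0,0,0],[0,0,0]], "roll": [-1,-2,-2], "fingers": [235,235,235]}}

```text
t: 23.6
tool_pos: [0.5232, -0.0026, 0.0996]
ee_rot: [-1.172, -1.275, 1.27]
wrist_force: [-0.9, 3.2, 1.8]
opening: 0.13
```

```bash
python3 look.py k4 45; python3 -c "
from h import *
go(.523,-.0028,.099,90.9)
print(sensors.get_state()['ft_torque'])"
```

```text
t 23.60 pos [ 0.5232 -0.0026  0.0996] F [-0.9  3.2  1.8] op 0.130 q [-0.054 -0.154  1.926 -0.     1.364 -1.71 ]
[[-0.085  0.005 -0.996]
 [ 0.996 -0.    -0.085]
 [-0.001 -1.    -0.005]]
t 23.70 pos [ 0.5233 -0.0026  0.0996] F [-1.   4.1  2.9] op 0.124 q [-0.054 -0.154  1.926 -0.     1.364 -1.709]
[[-0.084  0.005 -0.996]
 [ 0.996 -0.    -0.084]
 [-0.001 -1.    -0.005]]
SLIDE [-0.0001, 0.0006, 0.0003] ROLL 3.92 jaw now 94.82 tilt 0.31 q6 -97.9
[ 0.79822274  0.41852734 -0.17960092]
```

View pics/k4.png

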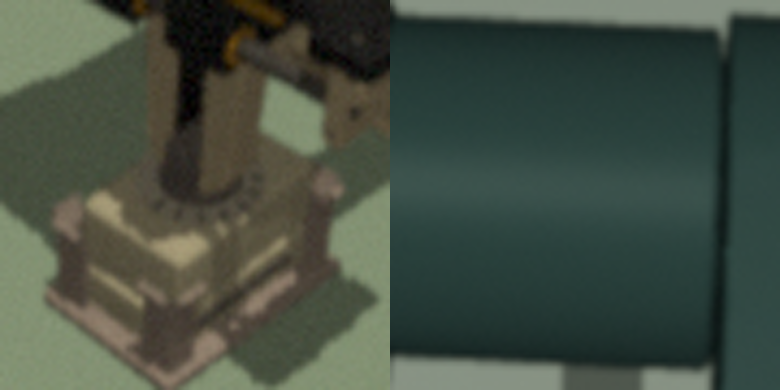

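Call:
{"fn": "drive_tool", "kwargs": {"slide": [[0,0,0],[0,0,0],[0,0,0],[0,-0.03,0],[0,-0.06,0],[-0.04,-0.06,0],[-0.09,-0.06,0],[-0.14,-0.06,0],[-0.19,-0.06,0],[-0.22,-0.06,0],[-0.22,-0.06,0]], "roll": [0,0,0,0,0,0,0,0,0,0,0], "fingers": [160,160,160,160,160,160,160,160,160,160,160]}}

```text
t: 24.8
tool_pos: [0.5411, -0.2253, 0.1594]
ee_rot: [-1.174, -1.271, 1.267]
wrist_force: [0.2, 0.1, -0.4]
opening: 0.373
```

```bash
python3 look.py m1 35; python3 - <<'E'
from ov import *
im=np.load("im_m1_top.npy"); u0,v0,k=282,267,10
vis=cv2.resize(im[v0:v0+60,u0:u0+60],(600,600),interpolation=cv2.INTER_CUBIC)
vis=np.clip((vis.astype(float)-60)*1.8,0,255).astype(np.uint8)
cv2.imwrite("pics/m2.png",vis)
E
```

```text
t 24.80 pos [ 0.5411 -0.2253  0.1594] F [ 0.2  0.1 -0.4] op 0.373 q [-4.380e-01 -5.100e-02  1.732e+00  1.000e-03  1.456e+00 -2.090e+00]
[[-0.081  0.005 -0.997]
 [ 0.997 -0.001 -0.081]
 [-0.001 -1.    -0.005]]
```

View pics/m1.png

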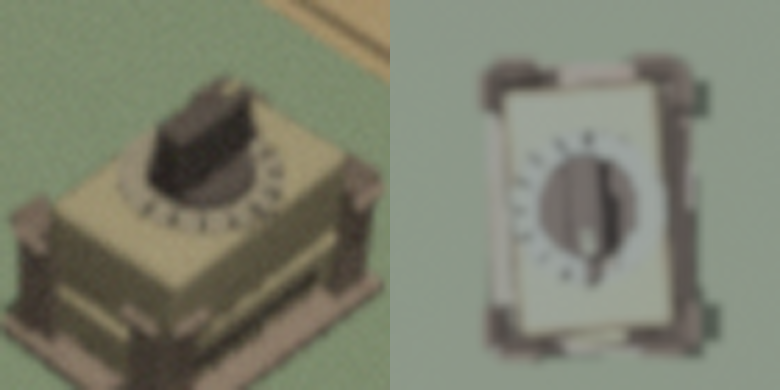

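View pics/m2.png

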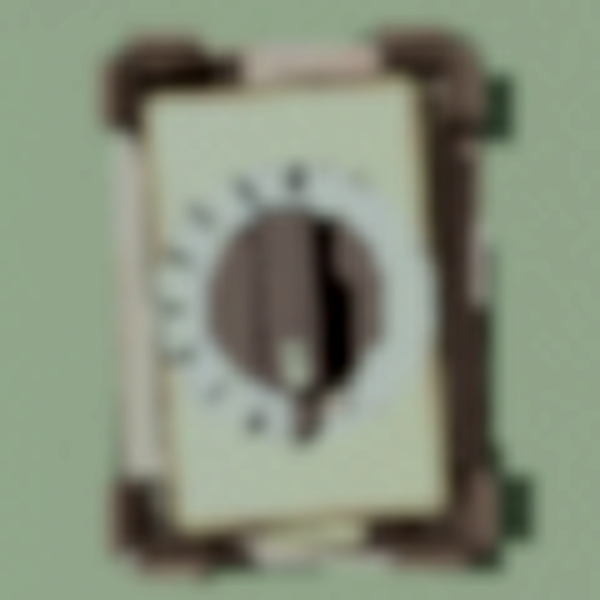

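Call:
{"fn": "drive_tool", "kwargs": {"slide": [[0.04,0,0],[0.09,0,0],[0.14,0,0],[0.19,0,0],[0.2233,0,0],[0.2233,0,0],[0.2233,0.0,0],[0.2233,0.03,0]], "roll": [0,0,3.8,3.8,3.8,3.8,3.8,3.8], "fingers": [0,0,0,0,0,0,0,0]}}

```text
t: 25.7
tool_pos: [0.5245, 0.0003, 0.1327]
ee_rot: [-1.21, -1.229, 1.217]
wrist_force: [-0.3, -0.3, -0.5]
opening: 0.987
```

```bash
python3 look.py n1 45; python3 -c "
from h import *
go(.5232,-.0028,.0716,90.9)"
```

```text
t 25.70 pos [5.245e-01 3.000e-04 1.327e-01] F [-0.3 -0.3 -0.5] op 0.987 q [-0.048 -0.178  1.892 -0.     1.417 -1.636]
[[-0.017  0.011 -1.   ]
 [ 1.    -0.001 -0.017]
 [-0.001 -1.    -0.011]]
t 25.80 pos [ 5.215e-01 -1.000e-04  1.263e-01] F [-0.5  0.5  0. ] op 0.998 q [-0.049 -0.174  1.899 -0.     1.416 -1.636]
[[-0.016  0.    -1.   ]
 [ 1.    -0.    -0.016]
 [-0.    -1.    -0.   ]]
SLIDE [-0.0028, 0.0547, -0.0017] ROLL 0.02 jaw now 90.92 tilt 0.03 q6 -93.7
```

View pics/n1.png

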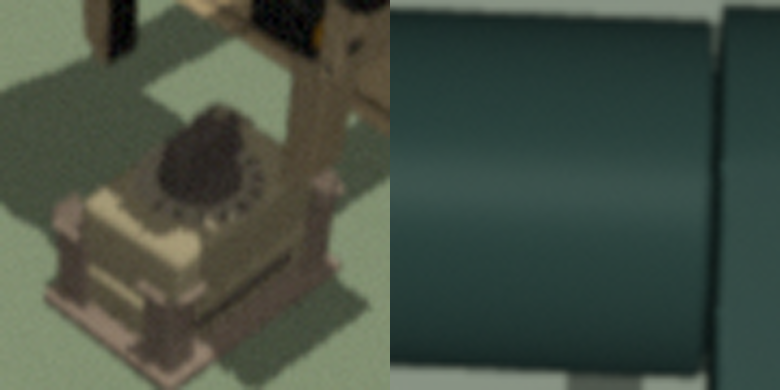

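Call:
{"fn": "drive_tool", "kwargs": {"slide": [[-0.0028,0.01,-0.0017],[-0.0028,0.03,-0.0017],[-0.0028,0.045,-0.0017],[-0.0028,0.0525,-0.0017],[-0.0028,0.0525,-0.0017],[-0.0028,0.0525,-0.0017],[-0.0028,0.0525,-0.0017],[-0.0028,0.0525,-0.0017],[-0.0028,0.0525,-0.0017],[-0.0028,0.0525,-0.0017],[-0.0028,0.0525,-0.0017]], "roll": [0,0,0,0,0,0,0,0,0,0,0], "fingers": [0,0,0,0,80,110,125,125,125,125,125], "force": 15}}

```text
t: 26.9
tool_pos: [0.5234, -0.0028, 0.0742]
ee_rot: [-1.202, -1.222, 1.221]
wrist_force: [-0.8, 0.7, 4.5]
opening: 0.581
```

```bash
python3 look.py n2 45; python3 -c "
from h import *
go(.5232,-.0028,.0716,90.9)
print(sensors.get_state()['ft_torque'])"
```

```text
t 26.90 pos [ 0.5234 -0.0028  0.0742] F [-0.8  0.7  4.5] op 0.581 q [-0.054 -0.128  1.947 -0.     1.322 -1.641]
[[-0.016  0.001 -1.   ]
 [ 1.    -0.    -0.016]
 [-0.    -1.    -0.001]]
t 27.00 pos [ 0.5234 -0.0028  0.0742] F [-1.1  0.4  4.6] op 0.583 q [-0.054 -0.128  1.947 -0.     1.322 -1.641]
[[-0.016  0.001 -1.   ]
 [ 1.    -0.    -0.016]
 [-0.    -1.    -0.001]]
SLIDE [0.0, 0.0026, 0.0002] ROLL 0.02 jaw now 90.92 tilt 0.06 q6 -94.0
[ 0.20819473  0.13595072 -0.06321463]
```

View pics/n2.png

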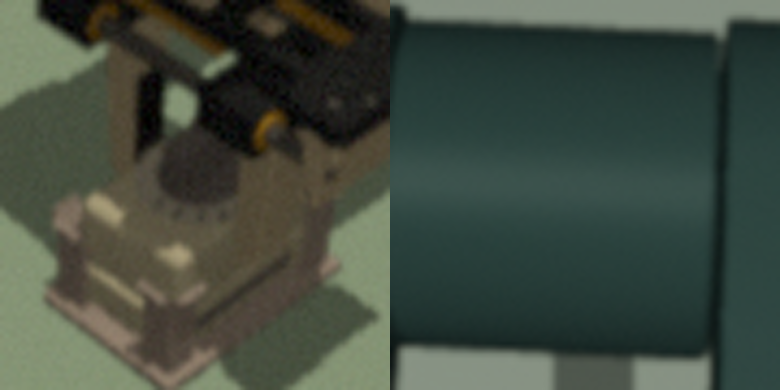

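Aligned in the jaws. Release, rise, move aside and look from above.

Call:
{"fn": "drive_tool", "kwargs": {"slide": [[0,0,0],[0,0,0],[0,0,0],[0,0,0],[0,-0.03,0],[0,-0.07,0],[0,-0.09,0],[-0.05,-0.09,0],[-0.1,-0.09,0],[-0.15,-0.09,0],[-0.2,-0.09,0],[-0.22,-0.09,0]], "roll": [0,0,0,0,0,0,0,0,0,0,0,0], "fingers": [80,40,0,0,0,0,0,0,100,160,160,160]}}

```text
t: 28.2
tool_pos: [0.5263, -0.2264, 0.164]
ee_rot: [-1.204, -1.219, 1.219]
wrist_force: [-0.2, 0.8, -0.3]
opening: 0.703
```

```bash
python3 look.py p1 35; python3 - <<'E'
from ov import *
im=np.load("im_p1_top.npy"); u0,v0,k=282,267,10
vis=cv2.resize(im[v0:v0+60,u0:u0+60],(600,600),interpolation=cv2.INTER_CUBIC)
vis=np.clip((vis.astype(float)-60)*1.8,0,255).astype(np.uint8)
cv2.imwrite("pics/p2.png",vis)
E
```

```text
t 28.20 pos [ 0.5263 -0.2264  0.164 ] F [-0.2  0.8 -0.3] op 0.703 q [-0.451 -0.08   1.752 -0.     1.469 -2.035]
[[-0.014  0.001 -1.   ]
 [ 1.    -0.001 -0.014]
 [-0.001 -1.    -0.001]]
```

View pics/p1.png

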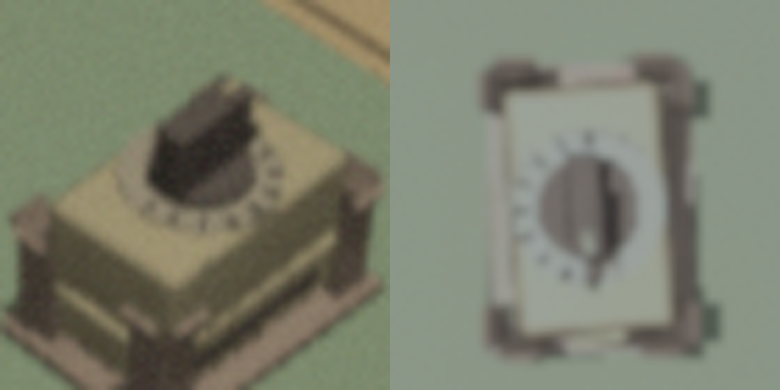

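View pics/p2.png

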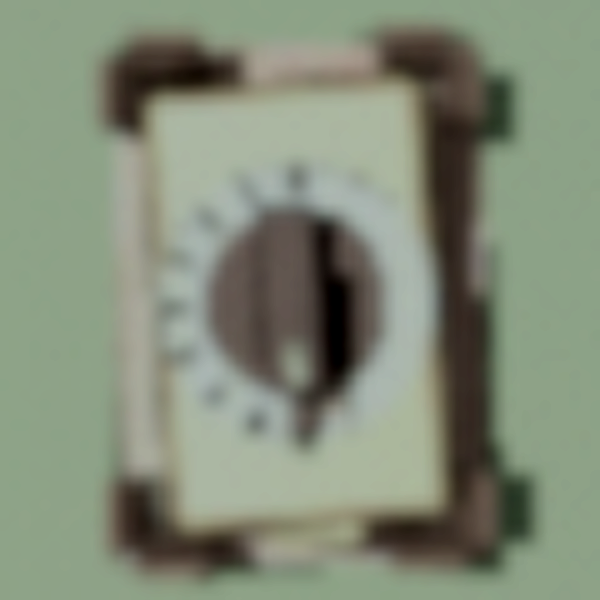

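```bash
cat > yaw.py <<'E'
from ov import *
import sys
def edges(n):
    im=np.load(f"im_{n}_top.npy").astype(np.float32)
    c="top"; g=(im[:,:,1]-0.0*im[:,:,2])
    # sample along head y at various x, at z=0.080 plane, for the left(+y) and right(-y) sides; and ends
    out={}
    cx,cy=.5225,-.003
    gs=cv2.GaussianBlur(g,(0,0),.5)
    ts=np.linspace(-.006,.008,113)
    for name,sgn in (("+y",1),("-y",-1)):
        pts=[]
        for x in np.linspace(-.030,.030,31):
            P=np.array([[cx+x,cy+sgn*(.027+t),.078] for t in ts]); uv=proj(c,P).astype(np.float32)
            v=cv2.remap(gs,uv[None,:,0],uv[None,:,1],cv2.INTER_CUBIC)[0]
            d=np.abs(np.gradient(v)); d=-np.gradient(v)
            i=np.argmax(d); pts.append((x,sgn*(.027+ts[i])))
        pts=np.array(pts); 
        for _ in range(4):
            k=np.polyfit(pts[:,0],pts[:,1],1); r=np.abs(pts[:,1]-np.polyval(k,pts[:,0])); pts=pts[r<max(.0006,1.5*np.median(r))]
        out[name]=(round(k[0],4),round(k[1]+cy,4),len(pts))
    for name,sgn in (("+x",1),("-x",-1)):
        pts=[]
        for y in np.linspace(-.022,.022,23):
            if abs(y)<.013 and sgn<0: continue
            P=np.array([[cx+sgn*(.042+t),cy+y,.078] for t in ts]); uv=proj(c,P).astype(np.float32)
            v=cv2.remap(gs,uv[None,:,0],uv[None,:,1],cv2.INTER_CUBIC)[0]
            i=np.argmax(-np.gradient(v)); pts.append((y,sgn*(.042+ts[i])))
        pts=np.array(pts)
        for _ in range(4):
            k=np.polyfit(pts[:,0],pts[:,1],1); r=np.abs(pts[:,1]-np.polyval(k,pts[:,0])); pts=pts[r<max(.0006,1.5*np.median(r))]
        out[name]=(round(-k[0],4),round(k[1]+cx,4),len(pts))
    print(n,out)
for n in sys.argv[1:]: edges(n)
E
python3 yaw.py g2 m1 p1
```

```text
g2 {'+y': (np.float64(0.0344), np.float64(0.0214), 14), '-y': (np.float64(-0.0087), np.float64(-0.0292), 24), '+x': (np.float64(-0.0125), np.float64(0.5625), 12), '-x': (np.float64(0.0386), np.float64(0.4807), 7)}
m1 {'+y': (np.float64(0.0736), np.float64(0.0214), 13), '-y': (np.float64(0.0688), np.float64(-0.029), 18), '+x': (np.float64(0.0123), np.float64(0.5609), 12), '-x': (np.float64(0.0859), np.float64(0.4798), 8)}
p1 {'+y': (np.float64(0.0478), np.float64(0.0212), 13), '-y': (np.float64(0.0622), np.float64(-0.0291), 21), '+x': (np.float64(0.0352), np.float64(0.561), 12), '-x': (np.float64(0.0859), np.float64(0.4798), 8)}
```

```bash
cat > bar.py <<'E'
from ov import *
import sys
def bar(n,th0=.04,cx=.5225,cy=-.003):
    im=np.load(f"im_{n}_top.npy").astype(np.float32); g=cv2.GaussianBlur(im.mean(2),(0,0),.5)
    z=.108; ts=np.linspace(-.004,.004,81); R_=[]
    for sgn in (1,-1):
        pts=[]
        for l in np.linspace(-.008,.013,22):   # along bar (+ = away from pointer)
            a=np.array([np.cos(th0),np.sin(th0)]); b=np.array([-a[1],a[0]])
            P=np.array([[*(np.array([cx,cy])+a*l+b*sgn*(.006+t)),z] for t in ts]); uv=proj("top",P).astype(np.float32)
            v=cv2.remap(g,uv[None,:,0],uv[None,:,1],cv2.INTER_CUBIC)[0]; d=-np.gradient(v)
            i=np.argmax(d); pts.append((l,sgn*(.006+ts[i])))
        pts=np.array(pts)
        for _ in range(4):
            k=np.polyfit(pts[:,0],pts[:,1],1); r=np.abs(pts[:,1]-np.polyval(k,pts[:,0])); pts=pts[r<max(.0004,1.5*np.median(r))]
        R_.append((round(th0+k[0],4),round(k[1]*1e3,2),len(pts)))
    print(n,R_)
for n in sys.argv[1:]: bar(n)
E
python3 bar.py m1 p1; python3 - <<'E'
from ov import *
V=[]
im=np.load("im_p1_top.npy"); u0,v0,k=292,276,20
for th in (.02,.07):
    vis=cv2.resize(im[v0:v0+40,u0:u0+40],(800,800),interpolation=cv2.INTER_CUBIC)
    vis=np.clip((vis.astype(float)-50)*2.2,0,255).astype(np.uint8)
    wire(vis,"top",box(-.017,.017,-.006,.006,.083,.108),[.5225,-.003,th],u0,v0,k,(0,0,255))
    V.append(cv2.resize(vis[100:700,100:700],(400,400)))
cv2.imwrite("pics/q1.png",np.hstack(V))
E
```

```text
m1 [(np.float64(0.0402), np.float64(3.63), 17), (np.float64(0.1777), np.float64(-4.99), 11)]
p1 [(np.float64(0.0005), np.float64(3.59), 19), (np.float64(0.1254), np.float64(-5.32), 11)]
```

View pics/q1.png

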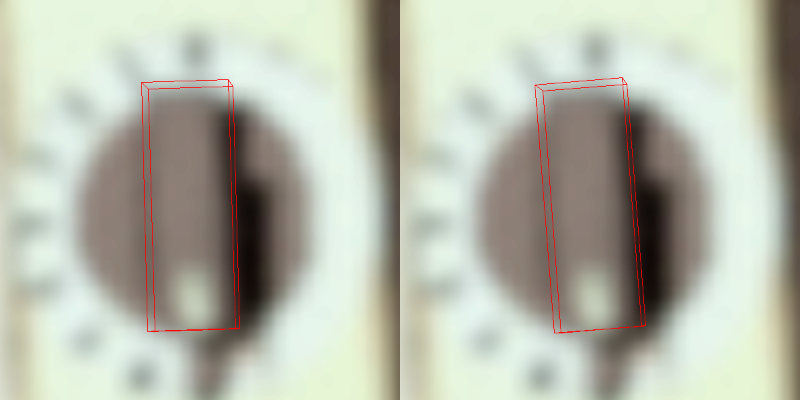

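Call:
{"fn": "drive_tool", "kwargs": {"slide": [[0.04,0,0],[0.09,0,0],[0.14,0,0],[0.19,0,0],[0.2236,0,0],[0.2236,0,0],[0.2236,0.0,0],[0.2236,0.02,0],[0.2236,0.04,0],[0.2236,0.04,0]], "roll": [0,0,-2.8,-2.8,-2.8,-2.8,-2.8,-2.8,-2.8,-2.8], "fingers": [0,0,0,0,0,0,0,0,0,0]}}

```text
t: 29.3
tool_pos: [0.5224, -0.0023, 0.1212]
ee_rot: [-1.177, -1.251, 1.255]
wrist_force: [0.4, -0.9, -0.1]
opening: 1.003
```

```bash
python3 -c "
from h import *
go(.5233,-.0028,.0738,93.6)"
```

```text
t 29.30 pos [ 0.5224 -0.0023  0.1212] F [ 0.4 -0.9 -0.1] op 1.003 q [-0.053 -0.166  1.901 -0.     1.411 -1.685]
[[-0.061 -0.004 -0.998]
 [ 0.998 -0.    -0.061]
 [ 0.    -1.     0.004]]
SLIDE [-0.0006, 0.0474, -0.0011] ROLL -0.11 jaw now 93.49 tilt 0.20 q6 -96.5
```

Call:
{"fn": "drive_tool", "kwargs": {"slide": [[-0.0006,0.02,-0.0008],[-0.0006,0.038,-0.0008],[-0.0006,0.047,-0.0008],[-0.0006,0.047,-0.0008],[-0.0006,0.047,-0.0008],[-0.0006,0.047,-0.0008],[-0.0006,0.047,-0.0008],[-0.0006,0.047,-0.0008],[-0.0006,0.047,-0.0008],[-0.0006,0.047,-0.0008]], "roll": [0,0,0,0,0,0,0,0,0,0], "fingers": [0,0,0,80,110,125,125,125,125,125], "force": 20}}

```text
t: 30.3
tool_pos: [0.5232, -0.0028, 0.0746]
ee_rot: [-1.177, -1.252, 1.255]
wrist_force: [-1.1, -0.0, 4.5]
opening: 0.576
```

Call:
{"fn": "drive_tool", "kwargs": {"slide": [[0,0,0],[0,0,0],[0,0,0],[0,0,0],[0,0,0]], "roll": [0.7,1.4,2.1,2.8,2.8], "fingers": [125,125,125,125,125]}}

```text
t: 30.8
tool_pos: [0.5232, -0.0028, 0.0746]
ee_rot: [-1.202, -1.215, 1.219]
wrist_force: [0.3, -0.5, 2.6]
opening: 0.578
```

Call:
{"fn": "drive_tool", "kwargs": {"slide": [[0,0,0],[0,0,0],[0,0,0],[0,0,0],[0,-0.03,0],[0,-0.07,0],[0,-0.09,0],[-0.05,-0.09,0],[-0.1,-0.09,0],[-0.15,-0.09,0],[-0.2,-0.09,0],[-0.22,-0.09,0]], "roll": [0,0,0,0,0,0,0,0,0,0,0,0], "fingers": [80,40,0,0,0,0,0,0,100,160,160,160]}}

```text
t: 32.0
tool_pos: [0.5254, -0.2263, 0.1644]
ee_rot: [-1.203, -1.213, 1.218]
wrist_force: [0.3, 0.4, 1.5]
opening: 0.707
```

```bash
python3 look.py r1 35; python3 yaw.py r1; python3 - <<'E'
from ov import *
im=np.load("im_r1_top.npy"); u0,v0,k=282,267,10
vis=cv2.resize(im[v0:v0+60,u0:u0+60],(600,600),interpolation=cv2.INTER_CUBIC)
vis=np.clip((vis.astype(float)-60)*1.8,0,255).astype(np.uint8)
cv2.imwrite("pics/r2.png",vis)
E
```

```text
t 32.00 pos [ 0.5254 -0.2263  0.1644] F [0.3 0.4 1.5] op 0.707 q [-4.500e-01 -8.000e-02  1.751e+00 -2.000e-03  1.473e+00 -2.030e+00]
[[-0.009 -0.003 -1.   ]
 [ 1.    -0.001 -0.009]
 [-0.001 -1.     0.003]]
r1 {'+y': (np.float64(0.0406), np.float64(0.0211), 15), '-y': (np.float64(-0.0076), np.float64(-0.0292), 21), '+x': (np.float64(-0.0061), np.float64(0.5608), 13), '-x': (np.float64(-0.007), np.float64(0.4797), 8)}
```

View pics/r1.png

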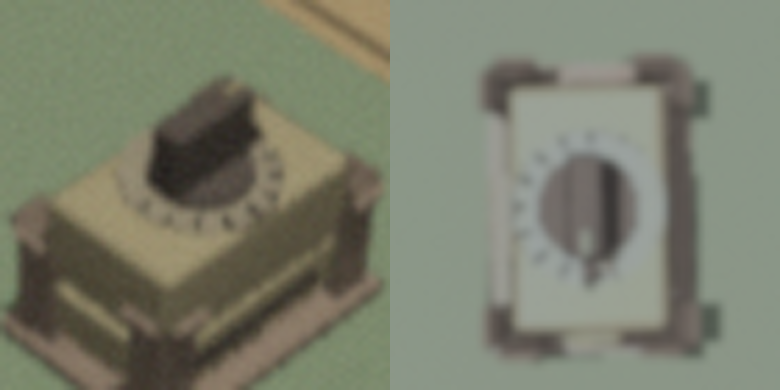

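View pics/r2.png

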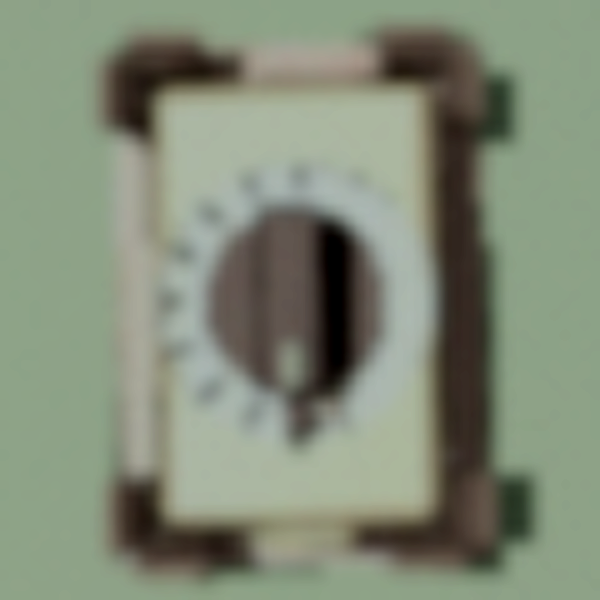

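```bash
python3 - <<'E'
from ov import *
def meas(n,lo=.505,hi=.531):
    im=np.load(f"im_{n}_top.npy").astype(np.float32).mean(2)
    rows=np.arange(290,304); res={}
    for nm,c0,c1,mode in (("R",311.0,316.5,"neg"),("L",305.5,310.5,"min"),("BL",313,319,"min")):
        pts=[]
        for r in rows:
            x=np.arange(c0,c1,.05,dtype=np.float32); v=cv2.remap(im,x[None],np.full((1,len(x)),r,np.float32),cv2.INTER_CUBIC)[0]
            i=np.argmin(np.gradient(v)) if mode=="neg" else np.argmin(v); pts.append((r,x[i]))
        pts=np.array(pts)
        for _ in range(3):
            k=np.polyfit(pts[:,0],pts[:,1],1); e=np.abs(pts[:,1]-np.polyval(k,pts[:,0])); pts=pts[e<max(.15,2*np.median(e))]
        # convert line to world yaw at z=.108
        z=.108 if nm!="BL" else .095
        a=onz("top",(np.polyval(k,290),290),z); b=onz("top",(np.polyval(k,303),303),z); d=a-b
        res[nm]=(round(float(np.arctan2(d[1],d[0])),3),len(pts),round(float(e.mean()),2), np.round((a+b)[:2]/2,4).tolist())
    print(n,res)
for n in ("m1","p1","r1"): meas(n)
E
python3 -c "
import numpy as np,cv2
V=[]
for n in ('g2','r1'):
    im=np.load(f'im_{n}_scene.npy'); 
    v=cv2.resize(im[190:240,340:400],(480,400),interpolation=cv2.INTER_CUBIC); V.append(np.clip(v.astype(float)*1.5,0,255).astype(np.uint8)[:, :390])
cv2.imwrite('pics/s1.png',np.hstack(V))"
```

```text
m1 {'R': (-0.008, 11, 0.0, [0.5213, -0.0074]), 'L': (0.037, 12, 0.05, [0.5214, 0.0028]), 'BL': (0.124, 11, 0.13, [0.5215, -0.0101])}
p1 {'R': (0.047, 14, 0.36, [0.5213, -0.008]), 'L': (0.032, 13, 0.06, [0.5214, 0.0026]), 'BL': (0.121, 11, 0.17, [0.5215, -0.0102])}
r1 {'R': (-0.008, 10, 0.0, [0.5213, -0.0074]), 'L': (0.007, 13, 0.05, [0.5214, 0.0028]), 'BL': (0.031, 12, 0.05, [0.5215, -0.011])}
```

View pics/s1.png

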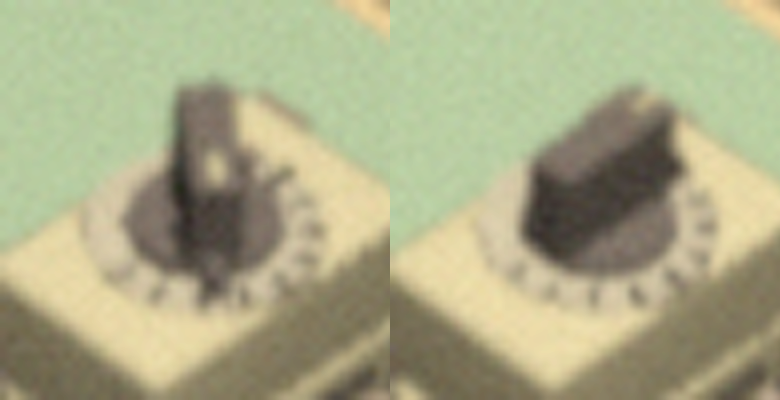

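Call:
{"fn": "drive_tool", "kwargs": {"slide": [[0.04,0,0],[0.09,0,0],[0.14,0,0],[0.19,0,0],[0.2235,0,0],[0.2235,0,0],[0.2235,0,0],[0.2235,0.01,0],[0.2235,0.02,0],[0.2235,0.02,0]], "roll": [0,0,-1,-1,-1,-1,-1,-1,-1,-1], "fingers": [160,160,160,160,160,160,160,160,160,160], "force": 12}}

```text
t: 33.1
tool_pos: [0.5229, -0.0024, 0.1419]
ee_rot: [-1.193, -1.222, 1.23]
wrist_force: [0.0, 0.5, -0.1]
opening: 0.373
```

```bash
python3 -c "
from h import *
go(.5233,-.0028,.0995,91.5)"
```

```text
t 33.10 pos [ 0.5229 -0.0024  0.1419] F [ 0.   0.5 -0.1] op 0.373 q [-0.053 -0.177  1.875 -0.     1.449 -1.648]
[[-0.024 -0.007 -1.   ]
 [ 1.     0.    -0.024]
 [ 0.    -1.     0.007]]
SLIDE [-0.0004, 0.0424, -0.0007] ROLL -0.1 jaw now 91.40 tilt 0.37 q6 -94.5
```

Call:
{"fn": "drive_tool", "kwargs": {"slide": [[-0.0004,0.02,-0.0005],[-0.0004,0.035,-0.0004],[-0.0004,0.042,-0.0004],[-0.0004,0.042,-0.0004],[-0.0004,0.042,-0.0004],[-0.0004,0.042,-0.0004],[-0.0004,0.042,-0.0004],[-0.0004,0.042,-0.0004],[-0.0004,0.042,-0.0004]], "roll": [0,0,0,0,0,0,0,0,0], "fingers": [160,160,160,200,235,235,235,235,235]}}

```text
t: 34.0
tool_pos: [0.5234, -0.0028, 0.1007]
ee_rot: [-1.194, -1.223, 1.23]
wrist_force: [0.4, -0.5, 6.0]
opening: 0.126
```

```bash
python3 -c "
from h import *
st()
print(sensors.get_state()['ft_torque'])"
```

```text
t 34.00 pos [ 0.5234 -0.0028  0.1007] F [ 0.4 -0.5  6. ] op 0.126 q [-0.054 -0.147  1.918 -0.     1.376 -1.649]
[[-0.025 -0.005 -1.   ]
 [ 1.    -0.    -0.025]
 [ 0.    -1.     0.005]]
[-0.02207038  0.08214003 -0.00440361]
```

Call:
{"fn": "drive_tool", "kwargs": {"slide": [[0,0,0],[0,0,0],[0,0,0]], "roll": [-0.6,-1.2,-1.2], "fingers": [235,235,235]}}

```text
t: 34.3
tool_pos: [0.5234, -0.0028, 0.1008]
ee_rot: [-1.183, -1.239, 1.245]
wrist_force: [-0.5, 1.2, 1.7]
opening: 0.128
```

```bash
python3 -c "
from h import *
st()
print(sensors.get_state()['ft_torque'])"
```

```text
t 34.30 pos [ 0.5234 -0.0028  0.1008] F [-0.5  1.2  1.7] op 0.128 q [-0.054 -0.147  1.918 -0.     1.376 -1.671]
[[-0.046 -0.005 -0.999]
 [ 0.999 -0.    -0.046]
 [ 0.    -1.     0.005]]
[-0.00987032  0.05672144 -0.04084927]
```

Call:
{"fn": "drive_tool", "kwargs": {"slide": [[0,0,0],[0,0,0],[0,0,0],[0,-0.03,0],[0,-0.06,0],[-0.04,-0.06,0],[-0.09,-0.06,0],[-0.14,-0.06,0],[-0.19,-0.06,0],[-0.22,-0.06,0],[-0.22,-0.06,0]], "roll": [0,0,0,0,0,0,0,0,0,0,0], "fingers": [160,160,160,160,160,160,160,160,160,160,160]}}

```text
t: 35.4
tool_pos: [0.5335, -0.2258, 0.1603]
ee_rot: [-1.184, -1.236, 1.243]
wrist_force: [0.1, 0.6, 0.3]
opening: 0.373
```

```bash
python3 look.py t1 35; python3 yaw.py r1 t1; python3 - <<'E'
from ov import *
im=np.load("im_t1_top.npy"); u0,v0,k=282,267,10
vis=cv2.resize(im[v0:v0+60,u0:u0+60],(600,600),interpolation=cv2.INTER_CUBIC)
vis=np.clip((vis.astype(float)-60)*1.8,0,255).astype(np.uint8)
cv2.imwrite("pics/t2.png",vis)
E
```

```text
t 35.40 pos [ 0.5335 -0.2258  0.1603] F [0.1 0.6 0.3] op 0.373 q [-0.443 -0.06   1.739 -0.003  1.468 -2.056]
[[-0.043 -0.006 -0.999]
 [ 0.999 -0.    -0.043]
 [ 0.    -1.     0.006]]
r1 {'+y': (np.float64(0.0406), np.float64(0.0211), 15), '-y': (np.float64(-0.0076), np.float64(-0.0292), 21), '+x': (np.float64(-0.0061), np.float64(0.5608), 13), '-x': (np.float64(-0.007), np.float64(0.4797), 8)}
t1 {'+y': (np.float64(0.0437), np.float64(0.021), 15), '-y': (np.float64(0.0355), np.float64(-0.0287), 18), '+x': (np.float64(0.0115), np.float64(0.5608), 13), '-x': (np.float64(0.0407), np.float64(0.4806), 10)}
```

View pics/t2.png

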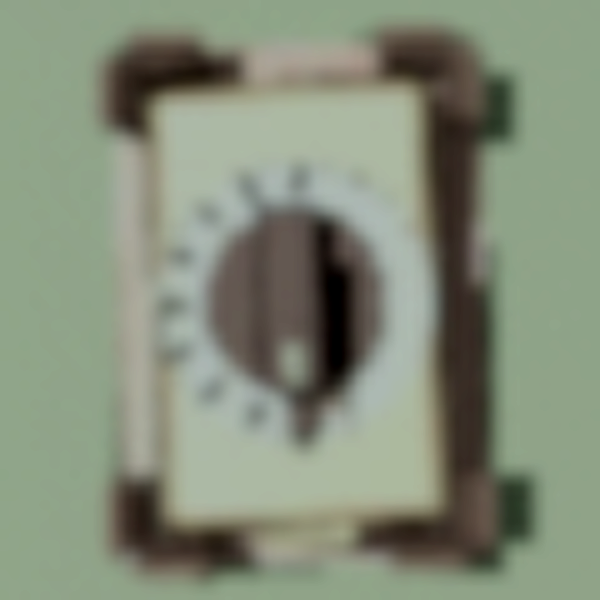

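Call:
{"fn": "drive_tool", "kwargs": {"slide": [[0.04,0,0],[0.09,0,0],[0.14,0,0],[0.19,0,0],[0.2232,0,0.0006],[0.2232,0,0.0006],[0.2232,0.0,0.0006],[0.2232,0.02,0.0006],[0.2232,0.04,0.0006],[0.2232,0.04,0.0006]], "roll": [0,0,0.3,0.3,0.3,0.3,0.3,0.3,0.3,0.3], "fingers": [0,0,0,0,0,0,0,0,0,0], "force": 20}}

```text
t: 36.5
tool_pos: [0.5216, -0.0003, 0.1181]
ee_rot: [-1.183, -1.231, 1.242]
wrist_force: [-0.9, -0.8, -0.8]
opening: 0.999
```

```bash
python3 -c "
from h import *
go(.5233,-.0028,.0742,92.2)"
```

```text
t 36.50 pos [ 5.216e-01 -3.000e-04  1.181e-01] F [-0.9 -0.8 -0.8] op 0.999 q [-0.05  -0.162  1.902  0.     1.411 -1.659]
[[-0.039 -0.009 -0.999]
 [ 0.999  0.001 -0.039]
 [ 0.001 -1.     0.009]]
SLIDE [-0.0026, 0.0439, -0.002] ROLL 0.03 jaw now 92.23 tilt 0.54 q6 -95.1
```

Call:
{"fn": "drive_tool", "kwargs": {"slide": [[-0.0026,0.015,-0.0018],[-0.0026,0.033,-0.0016],[-0.0026,0.0435,-0.0016],[-0.0026,0.0435,-0.0016],[-0.0026,0.0435,-0.0016],[-0.0026,0.0435,-0.0016],[-0.0026,0.0435,-0.0016],[-0.0026,0.0435,-0.0016],[-0.0026,0.0435,-0.0016],[-0.0026,0.0435,-0.0016]], "roll": [0,0,0,0,0,0,0,0,0,0], "fingers": [0,0,0,80,110,125,125,125,125,125], "force": 20}}

```text
t: 37.5
tool_pos: [0.523, -0.0028, 0.075]
ee_rot: [-1.183, -1.232, 1.241]
wrist_force: [-1.2, -0.1, 3.7]
opening: 0.578
```

Call:
{"fn": "drive_tool", "kwargs": {"slide": [[0,0,0],[0,0,0],[0,0,0],[0,0,0]], "roll": [0.5,1.0,1.4,1.4], "fingers": [125,125,125,125]}}

```text
t: 37.9
tool_pos: [0.5231, -0.0028, 0.075]
ee_rot: [-1.195, -1.213, 1.223]
wrist_force: [0.2, 0.0, 1.7]
opening: 0.582
```

Call:
{"fn": "drive_tool", "kwargs": {"slide": [[0,0,0],[0,0,0],[0,0,0],[0,0,0],[0,-0.03,0],[0,-0.07,0],[0,-0.09,0],[-0.05,-0.09,0],[-0.1,-0.09,0],[-0.15,-0.09,0],[-0.2,-0.09,0],[-0.22,-0.09,0]], "roll": [0,0,0,0,0,0,0,0,0,0,0,0], "fingers": [80,40,0,0,0,0,0,0,0,0,0,0]}}

```text
t: 39.1
tool_pos: [0.5264, -0.2264, 0.1647]
ee_rot: [-1.197, -1.211, 1.222]
wrist_force: [-0.1, 0.6, -0.6]
opening: 0.997
```

```bash
python3 look.py w1 35; python3 yaw.py g2 w1; python3 - <<'E'
from ov import *
V=[]
for n in ("r1","w1"):
    im=np.load(f"im_{n}_top.npy"); u0,v0,k=282,267,10
    vis=cv2.resize(im[v0:v0+60,u0:u0+60],(395,395),interpolation=cv2.INTER_CUBIC)
    V.append(np.clip((vis.astype(float)-60)*1.8,0,255).astype(np.uint8))
cv2.imwrite("pics/w2.png",np.hstack(V))
for c in ("scene","top"): cv2.imwrite(f"pics/w_{c}.png",np.load(f"im_w1_{c}.npy"))
E
```

```text
t 39.10 pos [ 0.5264 -0.2264  0.1647] F [-0.1  0.6 -0.6] op 0.997 q [-0.449 -0.074  1.745 -0.004  1.479 -2.031]
[[-0.012 -0.009 -1.   ]
 [ 1.     0.    -0.012]
 [ 0.    -1.     0.009]]
g2 {'+y': (np.float64(0.0344), np.float64(0.0214), 14), '-y': (np.float64(-0.0087), np.float64(-0.0292), 24), '+x': (np.float64(-0.0125), np.float64(0.5625), 12), '-x': (np.float64(0.0386), np.float64(0.4807), 7)}
w1 {'+y': (np.float64(0.0347), np.float64(0.0212), 16), '-y': (np.float64(-0.0094), np.float64(-0.0293), 20), '+x': (np.float64(-0.0052), np.float64(0.5609), 12), '-x': (np.float64(-0.0042), np.float64(0.4798), 9)}
```

View pics/w2.png

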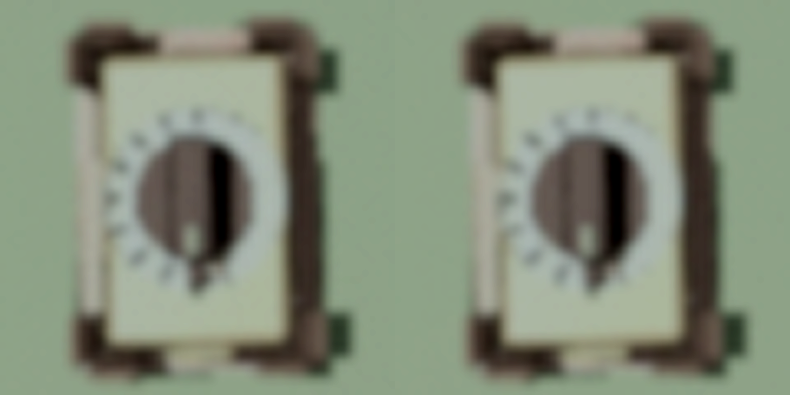

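View pics/w_scene.png

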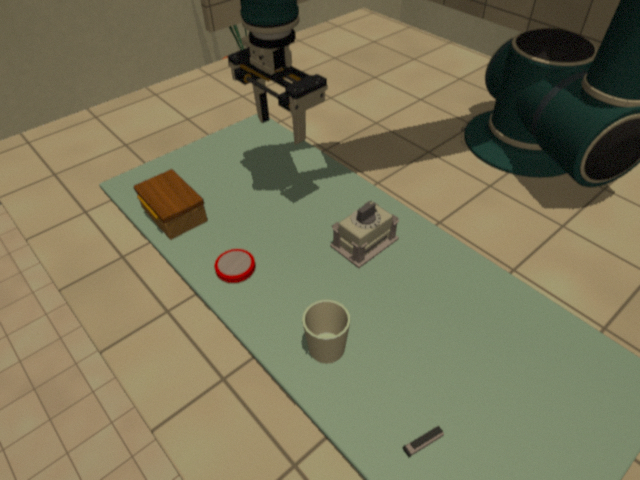

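```bash
python3 -c "
from h import *
print(order.finish_job())"
```

```text
the job is handed in; nothing more can be done
None
```

The dispenser is refilled and its counter dial is back at zero. I handed the job in at about 39 s of the 72 s allowed, but the hand-in reported no verdict.

**What I did**
- I set the cassette in the holder; it touched the floor at about 2 N. I then set the dispenser head on top of it and let go.
- I turned the dial about 130° anticlockwise in one grip, until the torque rose at the stop.
- Pressing against the stop turned the head about 3° inside the holder. My first try at squaring it, by just closing the jaws on it, did nothing. I then gripped the head's body at its own angle, turned it back and let go.
- I gripped the dial once more and pressed it gently home. The head turned about 1.5° with it, so the pointer was against the stop. I squared the head again without touching the dial.

**Last checks**
- **Head:** in the last top picture its edges match the first placing to within about 1° on three of the four edges. The front (-x) edge reads about 2.5° different, but it was fitted from few points. The other edges also disagree among themselves by about 2.5°, so the yaw is only known to that level. The head and cassette look level between the four angles.
- **Dial:** the pointer covers the zero tick. The bar's angle could only be measured to about 2° in the picture, and two of my automatic edge fits disagreed. I therefore relied on the torque rise and on the head turning with the dial.
- **Everything else:** the cup, compact, clipper and box look unmoved, nothing was dropped, and the gripper is open and clear. Wrist forces stayed below about 7 N at every reading I took.

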